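# Tool up the multi-spindle drill head

## Task

Fit out the drill head: slide the sprung keeper back and lock it open in its notch, take both blanking plugs out of the head and put them in the green tray, and seat every tool that stands in a storage cup fully home in a spindle (any spindle, one tool each), its drive slots down over the dogs. With all that done, unlatch the keeper and let it go fully home over the flanges; do not knock over the oil bottle or the mug.

Things in the scene. Friction and masses are not known exactly. Their poses are not given: they have to be found in the camera images.
- head: Drill head: grey block fixed on the bench, 66 mm high, x -65 to 65 mm, y -145 to 225 mm in its own frame, with three upturned spindles on its y axis at y = -90, 0, 90 mm. Origin on the bench under the middle spindle; +y runs towards the end with the keeper's black knob. Apart from knob and tools nothing on it is higher than 104 mm above the bench.
- spindle1: Upturned spindle nose, 68 mm round, fixed in the head (any of the three may be at any of the places). Origin on its axis at the flat face the flanges seat on, 80 mm above the bench; z up. Tapered bore 33.6 mm wide at the face, 50 deep. Two drive dogs, 13 mm wide, 7 high, stand on the face on its +x and -x sides, 18.5 to 28.5 mm from the axis; a half turn is all one.
- spindle2: Upturned spindle nose, 68 mm round, fixed in the head (any of the three may be at any of the places). Origin on its axis at the flat face the flanges seat on, 80 mm above the bench; z up. Tapered bore 33.6 mm wide at the face, 50 deep. Two drive dogs, 13 mm wide, 7 high, stand on the face on its +x and -x sides, 18.5 to 28.5 mm from the axis; a half turn is all one.
- spindle3: Upturned spindle nose, 68 mm round, fixed in the head (any of the three may be at any of the places). Origin on its axis at the flat face the flanges seat on, 80 mm above the bench; z up. Tapered bore 33.6 mm wide at the face, 50 deep. Two drive dogs, 13 mm wide, 7 high, stand on the face on its +x and -x sides, 18.5 to 28.5 mm from the axis; a half turn is all one.
- keeper (a joint): Travel (m) along the head's +y of the keeper, a flat steel comb bar over the head, top 103 mm above the bench. 0 = home: its tongues (undersides 95 mm up) reach 8 mm over each seated flange, 3 mm above it, from that spindle's +y side: nothing goes in or out. A spring pulls it home: 4.5 N at 0, 9 N at the stop, 0.030. From 0.019 the flanges are clear to go straight up or down.
- keeper_knob (a joint): Sideways travel (m), 0 to 0.012, of the knob on the keeper, towards the head's -x; friction 1.2 N. A pin under it runs in an L-shaped slot: only with the keeper at 0.024 to 0.030 can it go sideways into the notch; pushed in fully and let go, the keeper rests there at about 0.023. To release: keeper to 0.025 to 0.028, knob sideways back to 0, let it return.
- knob_grip (a point): Point on the axis of the black knob, a 20 mm square post (sides along the head's x and y) rising from 103 to 149 mm above the bench; the point is 128 mm above the bench. With both joints at 0 it lies at x = 46, y = 160 mm in the head's frame; it moves with both joints.
- tray: Loose green open tray 170 mm (its x) by 130 mm (its y), 35 mm high, walls 4 mm. Origin at the centre of its underside.
- plug1: Grey plastic blanking plug, 94 mm long, 0.12 kg, at first seated in one of the spindles. Origin on its axis at the flange's lower face; z along the axis towards the handle. Above: slotted flange 50 mm across, 12 mm thick; handle 26 mm round up to 56 mm; cap 38 mm round, 57 to 64 mm. Below: tapered stub 30 mm long.
- plug2: Grey plastic blanking plug, 94 mm long, 0.12 kg, at first seated in one of the spindles. Origin on its axis at the flange's lower face; z along the axis towards the handle. Above: slotted flange 50 mm across, 12 mm thick; handle 26 mm round up to 56 mm; cap 38 mm round, 57 to 64 mm. Below: tapered stub 30 mm long.
- oil_bottle: Bystander: yellow oil bottle, 60 mm round, 170 mm tall, upright behind the head. Origin at the centre of its underside, z up.
- mug: Bystander: white mug, 80 mm round, 90 mm tall, upright behind the head. Origin at the centre of its underside, z up.
- tool1: Drill chuck, may be absent; steel, 0.4 to 0.6 kg. Origin on its axis at the flange's lower face, z towards the nose. Taper shank 48 mm down (32 mm wide at the flange, 18 at the end). Flange 50 mm across, 12 thick, two 17 mm drive slots on its +x and -x sides (a half turn is all one); neck 27 mm round to 25 mm; body to grip 42 mm round, 26 to 73 mm; jaws end at 98 mm.
- tool2: Collet chuck, may be absent; steel, 0.4 to 0.6 kg. Origin on its axis at the flange's lower face, z towards the nose. Taper shank 48 mm down (32 mm wide at the flange, 18 at the end). Flange 50 mm across, 12 thick, two 17 mm drive slots on its +x and -x sides (a half turn is all one); neck 27 mm round to 25 mm; body to grip 40 mm round, 26 to 74 mm; ring on top to 84 mm.
- tool3: Pointed centre, may be absent; steel, 0.4 to 0.6 kg. Origin on its axis at the flange's lower face, z towards the nose. Taper shank 48 mm down (32 mm wide at the flange, 18 at the end). Flange 50 mm across, 12 thick, two 17 mm drive slots on its +x and -x sides (a half turn is all one); neck 27 mm round to 25 mm; body to grip 35 mm round, 26 to 73 mm; cone to 98 mm.
- cup1: Loose black storage cup: plain tube 72 mm round, 56 mm high, bore 37 mm, 0.45 kg. tool1, if present, stands in it at the start, shank down, flange on the rim. Origin at the centre of its underside.
- cup2: Loose black storage cup: plain tube 72 mm round, 56 mm high, bore 37 mm, 0.45 kg. tool2, if present, stands in it at the start, shank down, flange on the rim. Origin at the centre of its underside.
- cup3: Loose black storage cup: plain tube 72 mm round, 56 mm high, bore 37 mm, 0.45 kg. tool3, if present, stands in it at the start, shank down, flange on the rim. Origin at the centre of its underside.
Mind the look-alikes: they are no part of the job. What is shaped like the plug2 but brown is not meant.

How it is judged:
By the outcome, as a careful person would: the job done as asked, in the order asked, and still so for the second after the job is handed in, with the robot touching nothing.
Of tool1, tool2, tool3 only 2 to 3 are there at a start; the rules pass over those that are not, and their reading is None.
At some moment in a run one of cup1, cup2, cup3, tray may be knocked a few centimetres aside while the robot is not near it.
It also fails if it takes over 210 s, if anything falls off the work surface, if the arm or the gripper's body presses on something with over 40 N, if the wrist force passes 120 N, or if a joint passes its speed limit or range.

## Robot

A 7-joint arm with a two-finger parallel gripper is mounted at the origin on the work surface. World frame = base frame: x ahead of the robot, y to its left, z up, the work surface at z = 0. Lengths are in mm, angles in rad, forces in N, time in s.
With the tool pointing down it reaches from about 400 to 900 mm from the base axis. Payload 5.6 kg.
Tool frame: the origin (TCP) lies at the very end of the fingers, on their centre line; the grasp point (between the pads) lies 19 mm behind it; z points along the fingers, y is the direction in which the jaws open and shut (so a half turn about z gives the same grasp; the last joint's range is limited). The gripper opens to 92 mm and grips with 3 to 60 N. Pads are 20 mm wide; open, the fingers measure 128 mm over their backs; the gripper's body (75 mm by 189 mm) begins 69 mm behind the grasp point.
Start: joints at [-1.318, 0.468, -0.012, 1.603, 0.006, 1.071, -0.056], TCP at [189.52, 621.765, 214.592] pointing down, gripper open.
Joint ranges: [-2.53, 2.53], [-0.31, 2.02], [-1.57, 1.55], [0.28, 2.44], [-1.29, 4.43], [0.15, 1.84], [-2.92, 2.92]. Speed limits (rad/s): [2.57, 2.57, 3.14, 3.14, 3.14, 3.14, 3.14].

## Interface

Orientations are given as a rotation vector (axis times angle).
In Python, from station import ctrl gives the robot as it stands.
- The arm moves only by the shell command python3 -m inch 'ROWS' [FORCE]. ROWS is JSON, a list that holds one entry, the list of rows, each a list of 7 numbers: the shift along the tool's x, y, z in mm, then the turn, a rotation vector about the tool's x, y, z in degrees, then the gripper's target within -1 to 1 (fully open at 1, half-way at 0, shut at -1). In form: [[[dx, dy, dz, rx, ry, rz, gripper], ...]]. A call has 1 to 8 rows; each row is the pose to reach, as a shift and turn from the pose measured when the call began, along the tool's axes at that moment; what a row does not reach only later rows make up. A row lasts 1/12 s, in which the tool goes at most 41.7 mm and 7.16 degrees, less where a joint would pass 70% of its speed; a pose out of reach is approached as far as the arm can. A call with a gripper value outside its range is refused whole. The fingers move at their own pace and stop on an object; FORCE is the grip in N (left out, the last holds). Time passes only in rows, so rows that repeat a pose let the fingers close. It gives the time, the measured TCP pose, the force and the opening at its end, in the units of the state.
- ctrl.sense(): the state, without advancing time (a new reading comes with each control period).
- ctrl.camera(name): name is "scene" or "top" or "wrist"; returns a dict with "frame" (480x640x3 uint8, blue, green, red), "mtx" (3x3 intrinsics, pixels), "view" (4x4, takes a point from world to camera coordinates). Camera axes: x right, y up, looking along -z (the intrinsics and any distortion apply to the point x, -y, -z); pixel columns grow to the right and rows downward; lengths in mm; the calibration is good to about 2 mm. A picture is of the moment at which its call begins. There is no depth.
- ctrl.hand_in(): hands the job in, once; it reports no verdict.
Trained networks look in the newest picture that a camera, given by its name, has taken for a name from the list of things; names that differ only in an ending like _2 or _b are one class to them, and where a whole thing is asked for, a point or a joint stands for the part that bears it (a point fixed in the world has none). Each returns a list of dicts, best first, with "score" (0 to 1); they miss things now and then, are a little off and sometimes report something else, mostly with a low value. They report only what shows in the picture. A call takes as long as a camera call. They do not tell look-alikes from the thing itself.
- ctrl.trace(camera, thing): "region" (480x640 bool, what is visible of it) and "rect" ([left, top, right, bottom] in pixels, round what is visible of it).
- ctrl.pinpoint(camera, thing): "point" ([column, row] in pixels: a listed point, or the origin of a listed thing).
The state is a dict: "time": time; "joint_positions": joint angles; "qd": joint speeds; "joint_torque": joint torques, N m; "ee_pos": TCP position; "tcp_rot": TCP orientation; "ft_force": force on the tool from outside, world axes, zero at the start; "wrist_torque": the same for the moment, N m; "finger_gap": finger opening in mm.
Only numpy, scipy, OpenCV 4.12 (cv2) and the standard library are available. Lean on these libraries where they do the work, as an engineer would, in place of code of your own. Each camera call takes 0.05 s, during which the arm holds its last target. There are 200 camera calls.

## Working session

There is one attempt and no reset: what is moved stays moved. The work goes in short steps, Python scripts to look and compute and a shell command to move; the robot and the scene stay as the last step left them, time stands still between calls to the robot, and variables do not carry over. Pictures are saved under pics/ and viewed, about 12 in all and at most 16, crops included, and the job is handed in when it is done.

```bash
ls; mkdir -p pics; python3 - <<'E'
from station import ctrl
import cv2
s=ctrl.sense();print({k:s[k] for k in s})
for n in ['scene','top']:
    c=ctrl.camera(n);cv2.imwrite(f'pics/{n}0.png',c['frame']);print(n,c['mtx'],c['view'],[k for k in c])
    for t in ['head','spindle1','knob_grip','tray','plug1','plug2','oil_bottle','mug','tool1','tool2','tool3','cup1','cup2','cup3']:
        print(t,[(round(d['score'],2),[round(float(x)) for x in d['point']]) for d in ctrl.pinpoint(n,t)])
E
```

```text
pics
{'time': 0.0, 'joint_positions': array([-1.31797443,  0.46837052, -0.01159709,  1.6035998 ,  0.00597676,
        1.07135279, -0.05627586]), 'qd': array([ 1.10040428e-04, -2.82366355e-04,  2.61432746e-04,  5.87512562e-05,
       -1.32513698e-04, -9.25491081e-04,  4.62699604e-04]), 'joint_torque': array([-1.91241293e-04, -5.20569527e+01, -1.29021597e-02, -2.43754560e+01,
       -5.67447371e-02,  1.71852065e-02,  1.56184337e-04]), 'ee_pos': array([189.39242633, 621.21300377, 213.65449423]), 'tcp_rot': array([-4.63048738e-01, -3.10712879e+00,  2.65349422e-03]), 'ft_force': array([0.95351047, 0.09148776, 0.66906238]), 'wrist_torque': array([-0.00152456,  0.00939153,  0.02676838]), 'finger_gap': 92.19201853893816}
scene [[616.52383508   0.         327.66001207]
 [  0.         616.52383508 236.87135158]
 [  0.           0.           1.        ]] [[ 7.32210588e-01  6.81034072e-01 -7.76199461e-03 -4.58091029e+02]
 [-5.89438107e-01  6.39358993e-01  4.93743653e-01  3.32952055e+02]
 [ 3.41218952e-01 -3.56949115e-01  8.69572858e-01 -1.66587428e+03]
 [ 0.00000000e+00  0.00000000e+00  0.000000
[... 1310 characters left out ...]
), (0.89, [197, 279]), (0.75, [239, 254]), (0.65, [492, 335])]
knob_grip [(0.6, [143, 277])]
tray [(0.85, [498, 251])]
plug1 [(0.83, [237, 256]), (0.8, [350, 269]), (0.72, [280, 236]), (0.7, [274, 138])]
plug2 [(0.83, [237, 256]), (0.8, [350, 269]), (0.72, [280, 236]), (0.7, [274, 138])]
oil_bottle [(0.84, [316, 172]), (0.2, [400, 330])]
mug [(0.69, [214, 187])]
tool1 [(0.73, [401, 330]), (0.68, [499, 338])]
tool2 [(0.73, [401, 330]), (0.68, [499, 338])]
tool3 [(0.73, [401, 330]), (0.68, [499, 338])]
cup1 [(0.93, [494, 336]), (0.77, [411, 246]), (0.6, [397, 326])]
cup2 [(0.93, [494, 336]), (0.77, [411, 246]), (0.6, [397, 326])]
cup3 [(0.93, [494, 336]), (0.77, [411, 246]), (0.6, [397, 326])]
```

View pics/scene0.png

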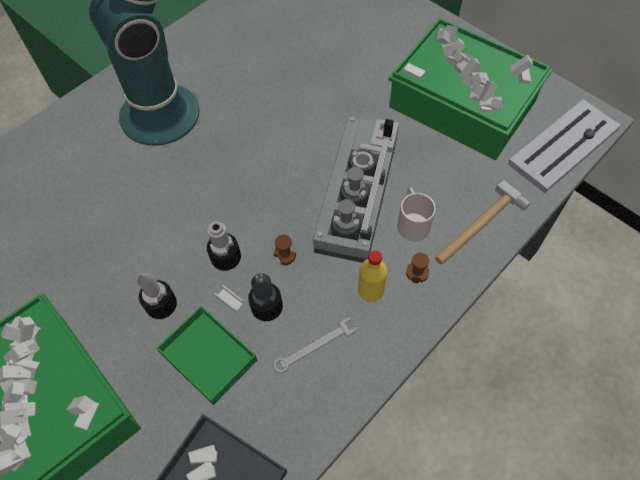

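View pics/top0.png

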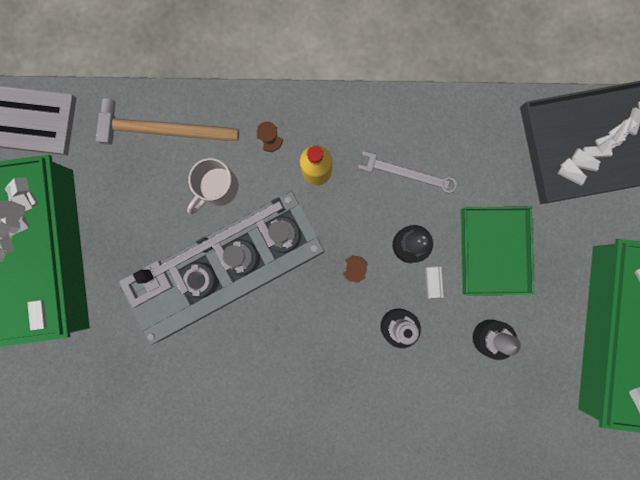

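```bash
cat > h.py <<'E'
from station import ctrl
import cv2, numpy as np
from scipy.spatial.transform import Rotation as R
from scipy.optimize import least_squares
np.set_printoptions(precision=1,suppress=True)
def proj(c,P):
    p=np.atleast_2d(P)@c['view'][:3,:3].T+c['view'][:3,3]
    p=p*[1,-1,-1]; q=p@c['mtx'].T
    return q[:,:2]/q[:,2:]
def unproj(c,px,z):
    d=np.linalg.inv(c['mtx'])@[px[0],px[1],1]; d=d*[1,-1,-1]
    Rv=c['view'][:3,:3]; o=-Rv.T@c['view'][:3,3]; d=Rv.T@d
    return o+d*(z-o[2])/d[2]
def go(x,y,z,yaw):
    """print shift/turn in tool axes to reach TCP at x,y,z, tool down, jaw (tool y) direction at world yaw deg (mod 180, nearest)"""
    s=ctrl.sense(); R0=R.from_rotvec(s['tcp_rot'])
    best=None
    for k in (0,180):
        a=np.radians(yaw+k); ty=np.array([np.cos(a),np.sin(a),0]); tz=np.array([0,0,-1.]); tx=np.cross(ty,tz)
        rv=np.degrees((R0.inv()*R.from_matrix(np.c_[tx,ty,tz])).as_rotvec())
        if best is None or np.linalg.norm(rv)<np.linalg.norm(best): best=rv
    d=R0.inv().apply(np.array([x,y,z])-s['ee_pos'])
    print('shift',d,'turn',best,'q7 %.2f'%s['joint_positions'][6])
def st():
    s=ctrl.sense(); M=R.from_rotvec(s['tcp_rot']).as_matrix()
    print('t %.1f'%s['time'],s['ee_pos'],'jawyaw %.1f tilt %.1f'%(np.degrees(np.arctan2(M[1,1],M[0,1])),np.degrees(np.arccos(-M[2,2]))),'F',s['ft_force'],'gap %.1f'%s['finger_gap'],'q',s['joint_positions'])
E
python3 - <<'E'
from h import *
st()
T=ctrl.camera('top');S=ctrl.camera('scene')
Z=dict(spindle1=80,knob_grip=128,tray=0,plug1=80,oil_bottle=0,mug=0,tool1=56,cup1=0)
for t,z in Z.items():
    sp=[d['point'] for d in ctrl.pinpoint('scene',t)]
    for d in ctrl.pinpoint('top',t):
        P=unproj(T,d['point'],z); q=proj(S,P)[0]
        e=min([np.linalg.norm(q-p) for p in sp]); m=[unproj(S,p,z) for p in sp]
        n=min(m,key=lambda a:np.linalg.norm(a-P))
        print(t,'%.2f'%d['score'],d['point'],P[:2],'scene',n[:2],'px err %.1f'%e)
cv2.imwrite('pics/cr1.png',cv2.resize(T['frame'][180:360,110:530],None,fx=1.9,fy=1.9,interpolation=cv2.INTER_CUBIC))
E
```

```text
t 1.5 [189.5 621.8 214.6] jawyaw 73.0 tilt 0.0 F [ 0.2  0.2 -0.4] gap 91.8 q [-1.3  0.5 -0.   1.6  0.   1.1 -0.1]
spindle1 0.79 [196.7, 277.8] [542.1 209.5] scene [539.6 214.8] px err 2.0
spindle1 0.79 [239.8, 255.4] [585.  130.6] scene [584.4 132.7] px err 0.8
spindle1 0.70 [283.2, 235.4] [623.7  50.8] scene [626.9  59.8] px err 4.1
knob_grip 0.31 [408.7, 244.8] [ 607.8 -175.5] scene [ 524.2 -200.6] px err 39.6
tray 0.57 [496.2, 252.9] [ 601.6 -366.2] scene [ 619.1 -364.1] px err 7.7
plug1 0.95 [270.5, 137.6] [807.3  78.9] scene [829.5  63.5] px err 11.4
plug1 0.92 [281.8, 233.8] [626.6  53.5] scene [629.4  48. ] px err 2.4
plug1 0.84 [350.3, 267.8] [565.8 -74.7] scene [ 596.2 -100.1] px err 15.7
plug1 0.76 [236.2, 254.8] [586.  137.3] scene [594.3 140.7] px err 3.7
plug1 0.38 [197.7, 282.5] [533.4 207.4] scene [594.3 140.7] px err 31.1
oil_bottle 0.79 [315.4, 171.7] [758.1  -4.6] scene [770.5  -0.9] px err 5.6
oil_bottle 0.51 [246.3, 259.2] [580.  129.6] scene [770.5  -0.9] px err 87.0
oil_bottle 0.43 [198.4, 279.6] [537.7 224. ] scene [770.5  -0.9] px err 116.9
mug 0.71 [217.2, 186.5] [724.9 192.1] scene [725.6 185. ] px err 2.6
mug 0.54 [282.0, 234.8] [630.   59.6] scene [725.6 185. ] px err 65.2
tool1 0.91 [497.2, 340.5] [ 435.5 -352.1] scene [ 439.3 -349.2] px err 2.2
tool1 0.80 [399.3, 328.8] [ 453.6 -169.2] scene [ 461.  -173.2] px err 3.2
tool1 0.58 [415.4, 242.5] [ 616.2 -198. ] scene [ 617.1 -193.6] px err 2.0
tool1 0.58 [279.0, 235.9] [624.1  60.7] scene [746.2 154. ] px err 66.8
cup1 0.85 [491.8, 334.9] [ 440.2 -357.6] scene [ 440.7 -350.2] px err 3.4
cup1 0.82 [410.0, 247.5] [ 609.2 -195.6] scene [ 615.9 -191.3] px err 3.5
cup1 0.68 [399.3, 325.9] [ 454.2 -175.9] scene [ 454.1 -171.7] px err 1.8
```

View pics/cr1.png

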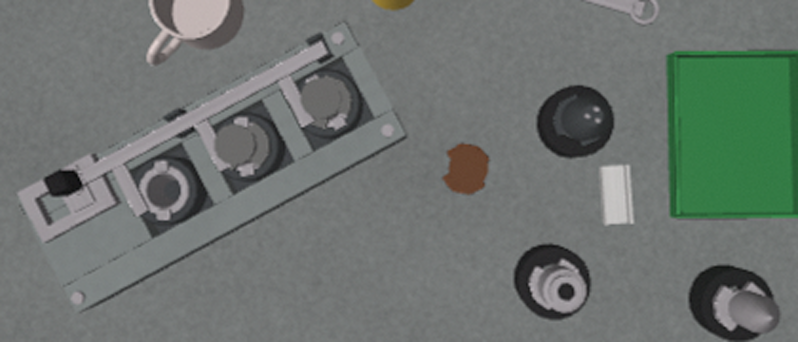

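```bash
cat >> h.py <<'E'
def headfit(obs):
    """obs: list (cam, local xyz, px) -> x,y,yaw of head"""
    def f(p):
        Rz=R.from_euler('z',p[2]).as_matrix()
        return np.concatenate([proj(c,Rz@np.array(l)+[p[0],p[1],0])[0]-px for c,l,px in obs])
    r=least_squares(f,[585,131,np.radians(118-90)],loss='soft_l1'); return r.x,f(r.x).reshape(-1,2)
E
python3 - <<'E'
from h import *
T=ctrl.camera('top')
o=[(T,[0,90,80],(196.7,278.5)),(T,[0,0,80],(239.5,254.8)),(T,[0,-90,80],(283.6,234.8)),(T,[46,160,128],(143,277)),
(T,[65,-145,66],(291.6,190.5)),(T,[-65,-145,66],(323.2,252.1)),(T,[-65,225,66],(154.7,344.2)),(T,[65,225,66],(120.5,280))]
x,e=headfit(o);print(x[:2],np.degrees(x[2]));print(e)
go(540,180,380,28)
W=ctrl.camera('wrist');V=W['view'];print(V[:3,:3]@R.from_rotvec(ctrl.sense()['tcp_rot']).as_matrix());print(V[:3,:3]@ctrl.sense()['ee_pos']+V[:3,3],W['mtx'])
E
```

```text
[582.9 130.7] 28.994388426836572
[[-0.   0.8]
 [ 0.2  1.8]
 [-1.  -0.9]
 [ 0.8 -1.9]
 [ 1.4 -0. ]
 [ 2.  -0.9]
 [-4.7 -0.1]
 [-1.6  2.3]]
shift [-464.1 -320.4 -165.4] turn [ 0. -0. 45.] q7 -0.06
[[-0.   1.   0. ]
 [ 1.   0.   0.2]
 [ 0.2  0.  -1. ]]
[  -0.7  -24.  -180.8] [[424.5   0.  321.7]
 [  0.  424.5 237. ]
 [  0.    0.    1. ]]
```

```bash
python3 -m inch '[[[0,0,-80,0,0,0,1],[0,0,-165,0,0,0,1],[-464,-320,-165,0,0,45,1],[-464,-320,-165,0,0,45,1],[-464,-320,-165,0,0,45,1],[-464,-320,-165,0,0,45,1],[-464,-320,-165,0,0,45,1],[-464,-320,-165,0,0,45,1]]]'; python3 - <<'E'
from h import *
st();go(540,180,380,28)
E
```

```text
time: 3.17
ee_pos: [344.3, 426.2, 334.4]
tcp_rot: [-1.577, -2.717, -0.001]
ft_force: [0.8, 0.5, 0.2]
finger_gap: 91.9
t 3.2 [344.3 426.2 334.4] jawyaw 29.7 tilt 0.0 F [0.8 0.5 0.2] gap 91.9 q [-1.1  0.2  0.2  1.7 -0.   1.2 -0.4]
shift [-310.9   47.9  -45.8] turn [ 0.  -0.   1.7] q7 -0.39
```

```bash
python3 -m inch '[[[-311,48,-46,0,0,1.5,1],[-311,48,-46,0,0,1.5,1],[-311,48,-46,0,0,1.5,1],[-311,48,-46,0,0,1.5,1],[-311,48,-46,0,0,1.5,1],[-311,48,-46,0,0,1.5,1],[-311,48,-46,0,0,1.5,1],[-311,48,-46,0,0,1.5,1]]]'; python3 - <<'E'
from h import *
st()
W=ctrl.camera('wrist');cv2.imwrite('pics/w1.png',W['frame'])
for t in ['spindle1','knob_grip','plug1','head']:
    for d in ctrl.pinpoint('wrist',t): print(t,'%.2f'%d['score'],d['point'],unproj(W,d['point'],{'knob_grip':128,'head':0}.get(t,80))[:2])
E
```

```text
time: 3.83
ee_pos: [542.3, 175.8, 381.3]
tcp_rot: [1.617, 2.691, 0.002]
ft_force: [0.1, -0.7, 0.0]
finger_gap: 92.5
t 3.8 [542.3 175.8 381.3] jawyaw 28.0 tilt 0.1 F [ 0.1 -0.7  0. ] gap 92.5 q [-0.7  0.2  0.4  1.6 -0.1  1.3  0.2]
spindle1 0.79 [334.9, 167.8] [542.4 209.3]
knob_grip 0.81 [382.3, 94.5] [546.3 293.5]
plug1 0.95 [336.3, 246.5] [586.3 131.2]
plug1 0.65 [336.6, 318.2] [629.  53.]
plug1 0.55 [245.8, 367.7] [561.2 -57.6]
head 0.63 [331.8, 230.8] [583.5 129.8]
head 0.63 [448.8, 241.8] [729.4 189.8]
```

View pics/w1.png

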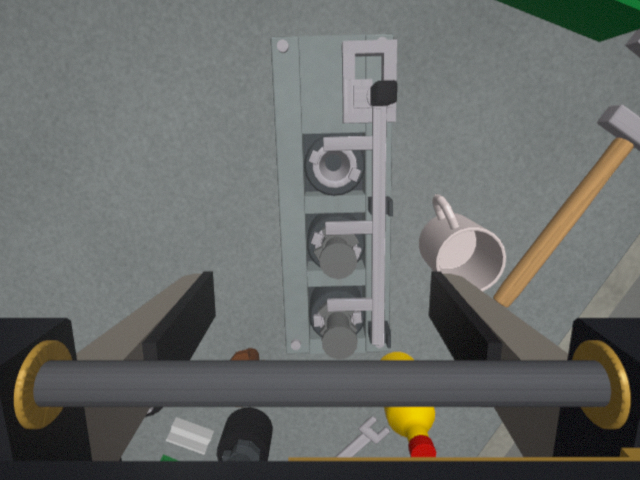

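```bash
python3 - <<'E'
from h import *
go(546.5,293.5,109,29)
E
```

```text
shift [ 95.6  59.4 271.1] turn [ 0.  -0.1 -0.7] q7 0.20
```

```bash
python3 -m inch '[[[96,59,60,0,0,-1,1],[96,59,110,0,0,-1,1],[96,59,170,0,0,-1,1],[96,59,210,0,0,-1,1],[96,59,240,0,0,-1,1],[96,59,260,0,0,-1,1],[96,59,271,0,0,-1,1],[96,59,271,0,0,-1,1]]]';  python3 - <<'E'
from h import *
st();go(546.5,293.5,109,29)
E
```

```text
time: 4.75
ee_pos: [540.9, 295.4, 103.2]
tcp_rot: [-1.578, -2.709, 0.009]
ft_force: [-0.4, 0.1, 0.3]
finger_gap: 92.0
t 4.8 [540.9 295.4 103.2] jawyaw 29.6 tilt 0.5 F [-0.4  0.1  0.3] gap 92.0 q [-0.8  0.6  0.3  1.8 -0.2  0.8  0.2]
shift [-4.4  3.9 -5.8] turn [-0.5 -0.1  0.6] q7 0.15
```

```bash
python3 -m inch '[[[-4,4,-6,0,0,0,1],[-4,4,-6,0,0,0,1],[-4,4,-6,0,0,0,-1],[-4,4,-6,0,0,0,-1],[-4,4,-6,0,0,0,-1],[-4,4,-6,0,0,0,-1],[-4,4,-6,0,0,0,-1],[-4,4,-6,0,0,0,-1]]]' 40;  python3 - <<'E'
from h import *
st();go(546.5,293.5,109,29)
E
```

```text
time: 5.42
ee_pos: [546.6, 294.0, 109.9]
tcp_rot: [-1.579, -2.709, 0.008]
ft_force: [-0.5, -0.1, -0.1]
finger_gap: 53.9
t 5.4 [546.6 294.  109.9] jawyaw 29.5 tilt 0.4 F [-0.5 -0.1 -0.1] gap 53.9 q [-0.8  0.6  0.3  1.8 -0.2  0.9  0.2]
shift [-0.4 -0.3  0.9] turn [-0.4 -0.1  0.5] q7 0.16
```

```bash
python3 -m inch '[[[0,0,0,0,0,0,-1],[0,0,0,0,0,0,-1],[0,0,0,0,0,0,-1],[0,0,0,0,0,0,-1],[0,0,0,0,0,0,-1],[0,0,0,0,0,0,-1],[0,0,0,0,0,0,-1],[0,0,0,0,0,0,-1]]]' 40;  python3 - <<'E'
from h import *
st()
E
python3 -m inch '[[[10,0,0,0,0,0,-1],[20,0,0,0,0,0,-1],[27,0,0,0,0,0,-1],[27,0,0,0,0,0,-1],[27,0,0,0,0,0,-1],[27,0,0,0,0,0,-1]]]';  python3 - <<'E'
from h import *
st()
E
```

```text
time: 6.08
ee_pos: [546.2, 293.7, 109.8]
tcp_rot: [-1.579, -2.709, 0.009]
ft_force: [-3.7, -2.1, 1.6]
finger_gap: 19.8
t 6.1 [546.2 293.7 109.8] jawyaw 29.5 tilt 0.5 F [-3.7 -2.1  1.6] gap 19.8 q [-0.8  0.6  0.3  1.8 -0.2  0.9  0.2]
time: 6.58
ee_pos: [535.0, 313.7, 109.8]
tcp_rot: [-1.584, -2.711, 0.012]
ft_force: [1.9, -8.0, -0.5]
finger_gap: 19.9
t 6.6 [535.  313.7 109.8] jawyaw 29.4 tilt 0.4 F [ 1.9 -8.  -0.5] gap 19.9 q [-0.8  0.6  0.3  1.8 -0.2  0.9  0.1]
```

```bash
python3 -m inch '[[[8,0,0,0,0,0,-1],[8,0,0,0,0,0,-1],[8,0,0,0,0,0,-1],[8,0,0,0,0,0,-1]]]';  python3 - <<'E'
from h import *
st(); d=ctrl.sense()['ee_pos'][:2]-[546.2,293.7]; print(R.from_euler('z',-29,degrees=True).apply([*d,0]))
E
```

```text
time: 6.92
ee_pos: [533.0, 317.0, 109.7]
tcp_rot: [1.587, 2.709, -0.015]
ft_force: [2.5, -8.6, -0.2]
finger_gap: 20.0
t 6.9 [533.  317.  109.7] jawyaw 29.3 tilt 0.6 F [ 2.5 -8.6 -0.2] gap 20.0 q [-0.8  0.6  0.3  1.8 -0.2  0.9  0.1]
[-0.2 26.7  0. ]
```

Keeper at about 26.7 mm; now sideways with the pull kept up.

```bash
python3 -m inch '[[[4,-5,0,0,0,0,-1],[4,-10,0,0,0,0,-1],[4,-14,0,0,0,0,-1],[4,-15,0,0,0,0,-1],[4,-15,0,0,0,0,-1],[4,-15,0,0,0,0,-1]]]';  python3 - <<'E'
from h import *
st(); d=ctrl.sense()['ee_pos'][:2]-[546.2,293.7]; print(R.from_euler('z',-29,degrees=True).apply([*d,0]))
E
```

```text
time: 7.42
ee_pos: [522.4, 311.0, 109.9]
tcp_rot: [1.586, 2.701, -0.011]
ft_force: [9.6, -4.2, -6.5]
finger_gap: 20.0
t 7.4 [522.4 311.  109.9] jawyaw 29.2 tilt 0.6 F [ 9.6 -4.2 -6.5] gap 20.0 q [-0.8  0.5  0.3  1.8 -0.2  0.8  0.1]
[-12.5  26.7   0. ]
```

```bash
python3 -m inch '[[[-3,-2,0,0,0,0,-1],[-5,-2,0,0,0,0,-1],[-5,-1,0,0,0,0,-1],[-5,-1,0,0,0,0,0],[-5,-1,0,0,0,0,0],[-5,-1,0,0,0,0,0],[-5,-1,0,0,0,0,0]]]'; python3 -m inch '[[[0,0,-60,0,0,0,0.2],[0,0,-120,0,0,0,0.2],[0,0,-190,0,0,0,0.2],[-40,0,-190,0,0,0,0.2],[-60,0,-190,0,0,0,0.2],[-60,0,-190,0,0,0,0.2]]]'; python3 - <<'E'
from h import *
st()
W=ctrl.camera('wrist');cv2.imwrite('pics/w2.png',W['frame'][:400])
for t in ['spindle1','knob_grip','plug1','head']:
    for d in ctrl.pinpoint('wrist',t): 
        P=unproj(W,d['point'],{'knob_grip':128,'head':0}.get(t,80)); print(t,'%.2f'%d['score'],d['point'],P[:2],'head:',R.from_euler('z',-29,degrees=True).apply(P-[585,131,0])[:2])
E
```

```text
time: 8.0
ee_pos: [523.9, 306.0, 110.0]
tcp_rot: [1.586, 2.701, -0.011]
ft_force: [-0.7, -0.9, 0.2]
finger_gap: 44.3
time: 8.5
ee_pos: [557.2, 250.7, 307.1]
tcp_rot: [1.592, 2.689, 0.0]
ft_force: [1.3, -1.6, 0.3]
finger_gap: 54.9
t 8.5 [557.2 250.7 307.1] jawyaw 28.8 tilt 1.0 F [ 1.3 -1.6  0.3] gap 54.9 q [-0.8  0.3  0.4  1.6 -0.1  1.2  0.1]
spindle1 0.74 [287.9, 231.3] [544.4 211.8] head: [ 3.7 90.3]
knob_grip 0.84 [317.8, 127.3] [523.4 310.5] head: [ 33.2 186.9]
plug1 0.78 [286.2, 317.0] [584.2 131.7] head: [-0.3  1. ]
plug1 0.75 [195.6, 436.3] [562.6 -41.5] head: [-103.2 -139.9]
plug1 0.65 [442.6, 414.5] [786.3 110.4] head: [ 166.1 -115.6]
plug1 0.62 [291.4, 395.1] [630.9  54. ] head: [  2.8 -89.6]
head 0.61 [360.3, 435.5] [761.   -8.9] head: [  86.1 -207.7]
head 0.60 [291.4, 286.0] [583.5 134.1] head: [0.2 3.4]
```

View pics/w2.png

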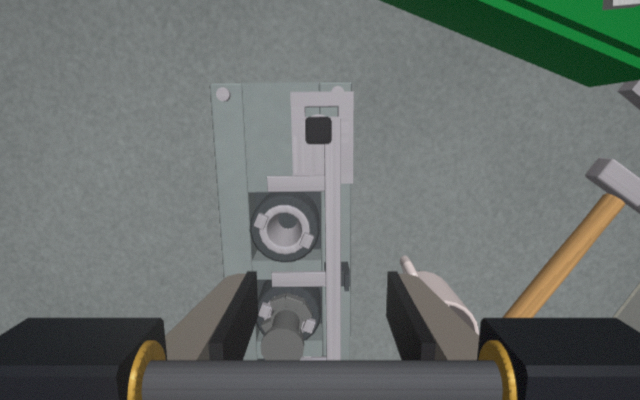

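```bash
python3 - <<'E'
from h import *
go(585,131,240,119)
T=ctrl.camera('top')
print(unproj(T,(497,251),35),[ (d['score'],d['rect'], unproj(T,((d['rect'][0]+d['rect'][2])/2,(d['rect'][1]+d['rect'][3])/2),35)) for d in ctrl.trace('top','tray')[:1]])
E
python3 -m inch '[[[-120,-30,68,0,0,-30,0.2],[-135,-33,68,0,0,-55,0.2],[-135,-33,68,0,0,-55,0.2],[-135,-33,68,0,0,-55,0.2],[-135,-33,68,0,0,-55,0.2],[-135,-33,68,0,0,-55,0.2],[-135,-33,68,0,0,-55,0.2],[-135,-33,68,0,0,-55,0.2]]]';python3 - <<'E'
from h import *
st();go(585,131,240,119);go(585,131,107,119)
E
```

```text
shift [-125.8  -31.3   60.3] turn [ -0.7   0.3 -89.8] q7 0.13
[ 603.8 -357.8   35. ] [(0.82, [462.2, 205.9, 532.1, 294.6], array([ 605.3, -358.1,   35. ]))]
time: 9.52
ee_pos: [587.3, 122.9, 231.0]
tcp_rot: [-0.146, -3.138, 0.019]
ft_force: [-0.7, 0.4, -0.3]
finger_gap: 55.0
t 9.5 [587.3 122.9 231. ] jawyaw 84.7 tilt 0.7 F [-0.7  0.4 -0.3] gap 55.0 q [-0.5  0.4  0.3  1.7 -0.1  1.1  1.3]
shift [ 3.1  7.8 -9.1] turn [ -0.7  -0.2 -34.3] q7 1.30
shift [  3.1   9.4 123.9] turn [ -0.7  -0.2 -34.3] q7 1.30
```

```bash
python3 -m inch '[[[3,8,-9,-0.7,0,-34,0.2],[3,8,-9,-0.7,0,-34,0.2],[3,8,-9,-0.7,0,-34,0.2],[3,8,-9,-0.7,0,-34,0.2],[3,8,-9,-0.7,0,-34,0.2],[3,8,-9,-0.7,0,-34,0.2]]]';python3 - <<'E'
from h import *
st();go(585,131,107,119)
W=ctrl.camera('wrist');cv2.imwrite('pics/w3.png',W['frame'][:420])
for t in ['plug1']:
    for d in ctrl.pinpoint('wrist',t): 
        P=unproj(W,d['point'],80); print(t,'%.2f'%d['score'],d['point'],P[:2],'head:',R.from_euler('z',-29,degrees=True).apply(P-[585,131,0])[:2])
E
```

```text
time: 10.02
ee_pos: [584.4, 132.0, 238.7]
tcp_rot: [0.782, -3.037, -0.001]
ft_force: [0.6, 0.4, 0.1]
finger_gap: 55.2
t 10.0 [584.4 132.  238.7] jawyaw 118.9 tilt 0.3 F [0.6 0.4 0.1] gap 55.2 q [-0.4  0.4  0.1  1.7 -0.1  1.1  1.8]
shift [ -0.7  -1.5 131.7] turn [ 0.1 -0.3 -0.1] q7 1.85
plug1 0.94 [321.1, 222.4] [586.1 133.1] head: [2.  1.3]
plug1 0.68 [205.1, 219.7] [628.2  51.9] head: [ -0.5 -90.1]
plug1 0.67 [103.2, 69.2] [562.8 -60.4] head: [-112.2 -156.7]
```

View pics/w3.png

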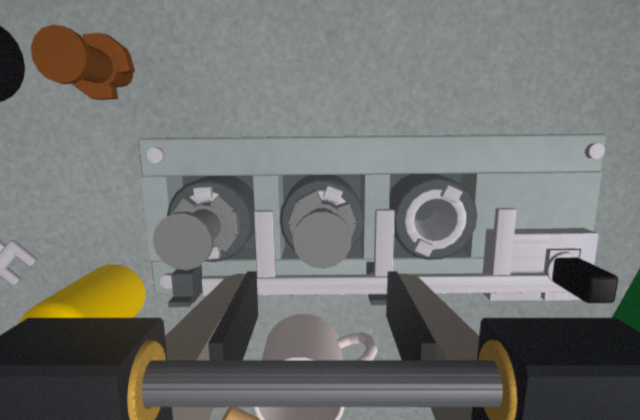

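```bash
python3 -m inch '[[[0,-1,30,0,0,0,0.2],[0,-1,60,0,0,0,0.2],[0,-1,90,0,0,0,0.2],[0,-1,110,0,0,0,0.2],[0,-1,122,0,0,0,0.2],[0,-1,130,0,0,0,0.2],[0,-1,130,0,0,0,0.2],[0,-1,130,0,0,0,-1]]]' 30;python3 -m inch '[[[0,0,0,0,0,0,-1],[0,0,0,0,0,0,-1],[0,0,0,0,0,0,-1],[0,0,0,0,0,0,-1],[0,0,0,0,0,0,-1],[0,0,0,0,0,0,-1],[0,0,0,0,0,0,-1]]]' 30;python3 - <<'E'
from h import *
st();go(585,131,107,119)
E
```

```text
time: 10.78
ee_pos: [584.9, 131.1, 109.5]
tcp_rot: [0.773, -3.041, -0.001]
ft_force: [0.3, -0.9, 0.3]
finger_gap: 50.3
time: 11.37
ee_pos: [585.9, 131.8, 111.0]
tcp_rot: [0.774, -3.043, -0.002]
ft_force: [-0.4, 1.9, 5.7]
finger_gap: 36.3
t 11.4 [585.9 131.8 111. ] jawyaw 118.5 tilt 0.1 F [-0.4  1.9  5.7] gap 36.3 q [-0.4  0.5  0.1  1.8 -0.1  0.8  1.9]
shift [ 1.2 -0.2  4. ] turn [ 0.1 -0.1 -0.5] q7 1.87
```

```bash
python3 -m inch '[[[0,0,0,0,0,0,-1],[0,0,0,0,0,0,-1],[0,0,-5,0,0,0,-1],[0,0,-10,0,0,0,-1],[0,0,-20,0,0,0,-1],[0,0,-30,0,0,0,-1],[0,0,-40,0,0,0,-1],[0,0,-40,0,0,0,-1]]]' 40;python3 - <<'E'
from h import *
st()
W=ctrl.camera('wrist');cv2.imwrite('pics/w4.png',cv2.resize(W['frame'][100:420],None,fx=.8,fy=.8))
E
```

```text
time: 12.03
ee_pos: [587.6, 132.1, 154.0]
tcp_rot: [-0.773, 3.042, 0.002]
ft_force: [0.5, 0.6, -1.0]
finger_gap: 35.9
t 12.0 [587.6 132.1 154. ] jawyaw 118.5 tilt 0.2 F [ 0.5  0.6 -1. ] gap 35.9 q [-0.4  0.5  0.1  1.8 -0.1  0.9  1.9]
```

View pics/w4.png

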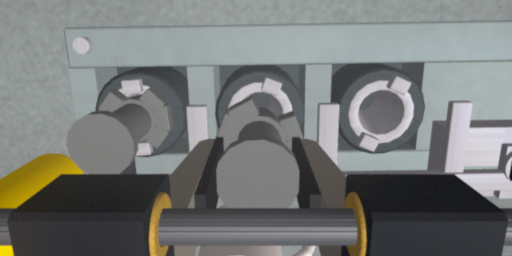

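```bash
python3 -m inch '[[[0,0,-60,0,0,0,-1],[0,0,-110,0,0,0,-1],[0,0,-110,0,0,0,-1]]]' 40;python3 - <<'E'
from h import *
st();go(610,-330,260,119)
E
```

```text
time: 12.33
ee_pos: [587.5, 131.8, 265.8]
tcp_rot: [-0.773, 3.041, 0.002]
ft_force: [1.3, 0.7, -0.5]
finger_gap: 36.2
t 12.3 [587.5 131.8 265.8] jawyaw 118.5 tilt 0.2 F [ 1.3  0.7 -0.5] gap 36.2 q [-0.4  0.3  0.2  1.7 -0.1  1.1  1.8]
shift [ 200.8 -416.4    4.9] turn [ 0.   0.2 -0.5] q7 1.84
```

```bash
python3 -m inch '[[[200,-416,0,0,0,0,-1],[200,-416,0,0,0,0,-1],[200,-416,0,0,0,0,-1],[200,-416,0,0,0,0,-1],[200,-416,0,0,0,0,-1],[200,-416,0,0,0,0,-1],[200,-416,0,0,0,0,-1],[200,-416,0,0,0,0,-1]]]' 40;python3 - <<'E'
from h import *
st();go(610,-330,260,119)
T=ctrl.camera('top')
print([ (d['score'],d['rect'], unproj(T,((d['rect'][0]+d['rect'][2])/2,(d['rect'][1]+d['rect'][3])/2),35)) for d in ctrl.trace('top','tray')[:1]])
E
```

```text
time: 13.0
ee_pos: [603.5, -202.9, 264.1]
tcp_rot: [-0.774, 3.041, 0.003]
ft_force: [1.3, 0.7, -0.6]
finger_gap: 36.6
t 13.0 [ 603.5 -202.9  264.1] jawyaw 118.6 tilt 0.2 F [ 1.3  0.7 -0.6] gap 36.6 q [ 0.1  0.4  0.3  1.6 -0.1  1.2  2.4]
shift [  55.  -114.8    3.8] turn [ 0.   0.2 -0.4] q7 2.45
[(0.36, [264.8, 215.6, 301.0, 254.5], array([627.2,  55. ,  35. ]))]
```

```bash
python3 -m inch '[[[55,-115,4,0,0,40,-1],[55,-115,4,0,0,40,-1],[55,-115,4,0,0,40,-1],[55,-115,4,0,0,40,-1],[55,-115,4,0,0,40,-1],[55,-115,4,0,0,40,-1],[55,-115,4,0,0,40,-1]]]' 40;python3 - <<'E'
from h import *
st();go(610,-330,75,79)
W=ctrl.camera('wrist');cv2.imwrite('pics/w5.png',cv2.resize(W['frame'],None,fx=.6,fy=.6))
for t in ('tray','cup1','tool1'):
  for d in ctrl.trace('wrist',t): print(t,d['score'],d['rect'])
  for d in ctrl.pinpoint('wrist',t): print(t,d['score'],d['point'],unproj(W,d['point'],0 if t!='tool1' else 56))
E
```

```text
time: 13.68
ee_pos: [606.5, -338.3, 259.6]
tcp_rot: [0.337, 3.122, -0.004]
ft_force: [0.4, -0.8, -0.2]
finger_gap: 36.2
t 13.7 [ 606.5 -338.3  259.6] jawyaw 77.7 tilt 0.2 F [ 0.4 -0.8 -0.2] gap 36.2 q [ 0.1  0.5  0.5  1.5 -0.2  1.2  2. ]
shift [ -1.3   9.3 184.6] turn [-0.1  0.1 -1.3] q7 2.00
tray 0.56 [206.4, 106.2, 381.7, 277.1]
tray 0.68 [300.6, 207.3] [ 609.9 -361.2    0. ]
cup1 0.96 [214.4, 0.0, 305.6, 65.5]
cup1 0.66 [427.5, 143.4, 522.0, 224.2]
cup1 0.65 [420.7, 0.0, 522.7, 44.0]
cup1 0.89 [466.9, 178.0] [ 616.7 -190.9    0. ]
cup1 0.69 [460.4, 4.1] [ 457.5 -175.3    0. ]
cup1 0.59 [267.8, 26.6] [ 437.9 -352.5    0. ]
tool1 0.84 [223.7, 0.0, 286.6, 42.6]
tool1 0.79 [454.9, 160.2, 548.7, 227.5]
tool1 0.75 [457.7, 0.0, 493.0, 18.7]
tool1 0.93 [260.7, 11.1] [ 439.1 -351.4   56. ]
tool1 0.58 [486.8, 186.6] [ 618.1 -192.1   56. ]
```

View pics/w5.png

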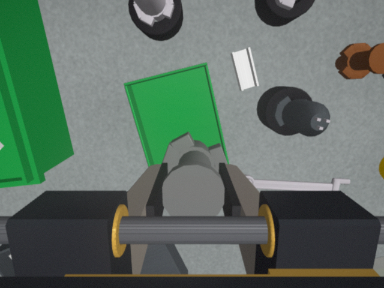

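```bash
python3 -m inch '[[[5,-8,40,0,8,0,-1],[5,-8,80,0,16,0,-1],[5,-8,115,0,24,0,-1],[5,-8,145,0,30,0,-1],[5,-8,165,0,30,0,-1],[5,-8,175,0,30,0,-1],[5,-8,185,0,30,0,-1],[5,-8,190,0,30,0,-1]]]' 40;python3 - <<'E'
from h import *
st()
E
```

```text
time: 14.7
ee_pos: [600.9, -346.3, 71.6]
tcp_rot: [-0.278, -2.611, -0.069]
ft_force: [0.1, -0.4, -0.7]
finger_gap: 35.9
t 14.7 [ 600.9 -346.3   71.6] jawyaw 77.9 tilt 29.7 F [ 0.1 -0.4 -0.7] gap 35.9 q [ 0.2  1.   0.4  1.1 -0.2  1.6  2. ]
```

```bash
python3 -m inch '[[[0,0,6,0,0,0,-1],[0,0,6,0,0,0,-1],[0,0,6,0,0,0,0.3],[0,0,6,0,0,0,0.3],[0,0,6,0,0,0,0.3],[0,0,6,0,0,0,0.3],[0,0,6,0,0,0,0.3]]]' 40; python3 -m inch '[[[0,0,-60,0,0,0,0.2],[0,0,-110,0,-7,0,0.2],[40,0,-160,0,-14,0,0.2],[80,0,-190,0,-22,0,0.2],[80,0,-190,0,-30,0,0.2],[80,0,-190,0,-30,0,0.2]]]';python3 - <<'E'
from h import *
st()
go(628,52.5,260,119)
E
```

```text
time: 15.28
ee_pos: [598.3, -345.7, 67.0]
tcp_rot: [-0.278, -2.612, -0.069]
ft_force: [0.7, 0.1, 0.1]
finger_gap: 59.6
time: 15.78
ee_pos: [620.4, -353.6, 282.6]
tcp_rot: [0.336, 3.1, -0.013]
ft_force: [1.2, -2.5, 2.0]
finger_gap: 55.3
t 15.8 [ 620.4 -353.6  282.6] jawyaw 77.6 tilt 1.4 F [ 1.2 -2.5  2. ] gap 55.3 q [ 0.2  0.5  0.5  1.4 -0.3  1.2  2. ]
shift [ 80.  398.4  18.3] turn [ -0.8   1.2 -41.4] q7 2.01
```

```bash
python3 -m inch '[[[80,398,10,-1,1,-41,0.2],[80,398,10,-1,1,-41,0.2],[80,398,10,-1,1,-41,0.2],[80,398,10,-1,1,-41,0.2],[80,398,10,-1,1,-41,0.2],[80,398,10,-1,1,-41,0.2],[80,398,10,-1,1,-41,0.2],[80,398,10,-1,1,-41,0.2]]]';python3 - <<'E'
from h import *
st()
go(628.6,52.3,250,119)
T=ctrl.camera('scene');cv2.imwrite('pics/s2.png',T['frame'][250:420,100:300])
E
```

```text
time: 16.45
ee_pos: [626.4, -15.2, 269.4]
tcp_rot: [-0.776, 3.04, 0.004]
ft_force: [0.3, -0.3, 0.0]
finger_gap: 55.2
t 16.4 [626.4 -15.2 269.4] jawyaw 118.6 tilt 0.3 F [ 0.3 -0.3  0. ] gap 55.2 q [-0.2  0.4  0.2  1.6 -0.1  1.2  2.1]
shift [-34.2  58.2  19.6] turn [ 0.1  0.3 -0.4] q7 2.13
```

```bash
python3 -m inch '[[[-34,58,20,0,0,0,0.2],[-34,58,20,0,0,0,0.2],[-34,58,20,0,0,0,0.2],[-34,58,20,0,0,0,0.2],[-34,58,20,0,0,0,0.2]]]';python3 - <<'E'
from h import *
st()
go(628.6,52.3,108,119)
W=ctrl.camera('wrist');cv2.imwrite('pics/w6.png',W['frame'][100:340,150:550])
for t in ('plug1','spindle1'):
  for d in ctrl.pinpoint('wrist',t): print(t,d['score'],d['point'],unproj(W,d['point'],80))
E
```

```text
time: 16.92
ee_pos: [628.0, 63.5, 249.7]
tcp_rot: [-0.794, 3.034, 0.014]
ft_force: [-0.4, -0.4, -0.0]
finger_gap: 55.1
t 16.9 [628.   63.5 249.7] jawyaw 119.3 tilt 0.6 F [-0.4 -0.4 -0. ] gap 55.1 q [-0.3  0.4  0.2  1.6 -0.1  1.1  2. ]
shift [  5.9 -11.1 141.6] turn [0.4 0.4 0.3] q7 2.01
plug1 0.87 [205.8, 60.9] [567.5 -67.5  80. ]
plug1 0.62 [309.4, 209.6] [628.3  54.   80. ]
spindle1 0.82 [420.0, 207.1] [582.8 131.3  80. ]
spindle1 0.71 [530.5, 212.8] [542.9 212.6  80. ]
```

```bash
python3 - <<'E'
import cv2,numpy as np
a=cv2.resize(cv2.imread('pics/w6.png'),(800,480));b=cv2.resize(cv2.imread('pics/s2.png'),(140,119))
a[:119,:140]=b;cv2.imwrite('pics/m1.png',a)
E
```

```text
(no output)
```

View pics/m1.png

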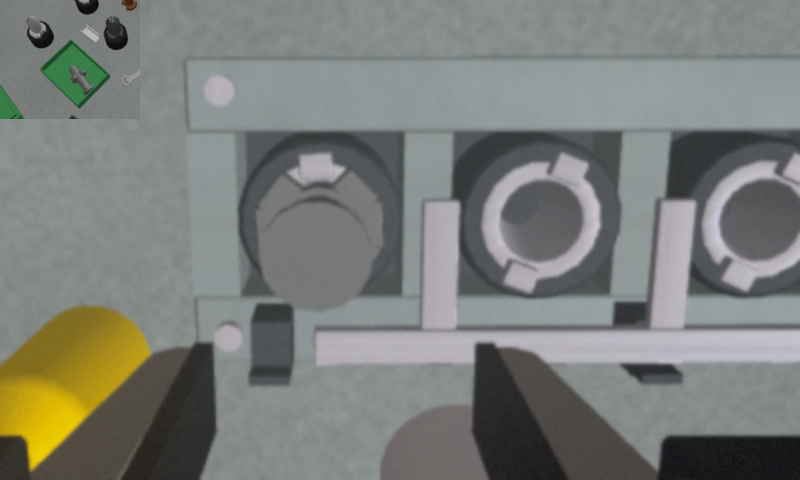

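```bash
python3 - <<'E'
from h import *
W=ctrl.camera('wrist')
for n,a,b in (('mid',(570,168),(521,276)),('+90',(795,168),(740,275))):
    P,Q=[unproj(W,(p[0]/2+150,p[1]/2+100),87) for p in (a,b)]; d=P-Q; print(n,(P+Q)/2,np.degrees(np.arctan2(d[1],d[0])),np.linalg.norm(d))
st()
E
python3 -m inch '[[[6,-11,30,0,0,0,0.2],[6,-11,60,0,0,0,0.2],[6,-11,90,0,0,0,0.2],[6,-11,120,0,0,0,0.2],[6,-11,130,0,0,0,0.2],[6,-11,139,0,0,0,0.2],[6,-11,141,0,0,0,0.2],[6,-11,141,0,0,0,0.2]]]' 40;python3 - <<'E'
from h import *
st();go(628.6,52.3,108,119)
E
```

```text
mid [585.2 131.8  87. ] -172.18931939454288 46.88962673044303
+90 [542.  209.3  87. ] -171.98903903507994 46.46179943188164
t 17.1 [628.2  62.4 250.1] jawyaw 119.2 tilt 0.6 F [-0.2 -0.4  0.2] gap 54.9 q [-0.3  0.4  0.2  1.6 -0.1  1.1  2. ]
time: 17.78
ee_pos: [629.5, 50.9, 109.8]
tcp_rot: [-0.789, 3.034, 0.014]
ft_force: [0.2, -0.8, -0.2]
finger_gap: 55.1
t 17.8 [629.5  50.9 109.8] jawyaw 119.1 tilt 0.6 F [ 0.2 -0.8 -0.2] gap 55.1 q [-0.3  0.6  0.2  1.7 -0.1  0.9  2.1]
shift [0.1 1.6 1.8] turn [0.4 0.5 0.1] q7 2.07
```

```bash
python3 -m inch '[[[0,1.5,0,0,0,0,-1],[0,1.5,0,0,0,0,-1],[0,1.5,0,0,0,0,-1],[0,1.5,0,0,0,0,-1],[0,1.5,0,0,0,0,-1],[0,1.5,-5,0,0,0,-1],[0,1.5,-15,0,0,0,-1],[0,1.5,-30,0,0,0,-1]]]' 40;python3 -m inch '[[[0,0,-30,0,0,0,-1],[0,0,-80,0,0,0,-1],[0,0,-130,0,0,0,-1],[0,0,-140,0,0,0,-1],[0,0,-140,0,0,0,-1]]]' 40;python3 - <<'E'
from h import *
st();go(600,-382,265,119)
W=ctrl.camera('wrist');cv2.imwrite('pics/w7.png',W['frame'][100:480])
for t in ('spindle1','plug1'):
  for d in ctrl.pinpoint('wrist',t): print(t,d['score'],d['point'],unproj(W,d['point'],80))
E
```

```text
time: 18.45
ee_pos: [627.4, 51.5, 139.0]
tcp_rot: [-0.789, 3.037, 0.013]
ft_force: [-0.2, -0.3, -1.5]
finger_gap: 35.7
time: 18.87
ee_pos: [630.5, 49.8, 287.0]
tcp_rot: [-0.785, 3.026, 0.011]
ft_force: [1.4, -0.6, -0.2]
finger_gap: 36.3
t 18.9 [630.5  49.8 287. ] jawyaw 119.1 tilt 1.0 F [ 1.4 -0.6 -0.2] gap 36.3 q [-0.3  0.4  0.2  1.6 -0.1  1.2  2. ]
shift [ 236.9 -362.5   16.9] turn [0.2 1.  0.1] q7 2.03
spindle1 0.97 [526.6, 206.4] [542.3 212.5  80. ]
spindle1 0.77 [427.8, 205.1] [584.4 134.1  80. ]
spindle1 0.56 [329.4, 205.8] [627.7  57.1  80. ]
plug1 0.72 [230.9, 68.8] [566.8 -70.5  80. ]
plug1 0.58 [327.3, 272.1] [683.6  86.2  80. ]
plug1 0.4 [265.4, 357.9] [791.5  76.3  80. ]
```

View pics/w7.png

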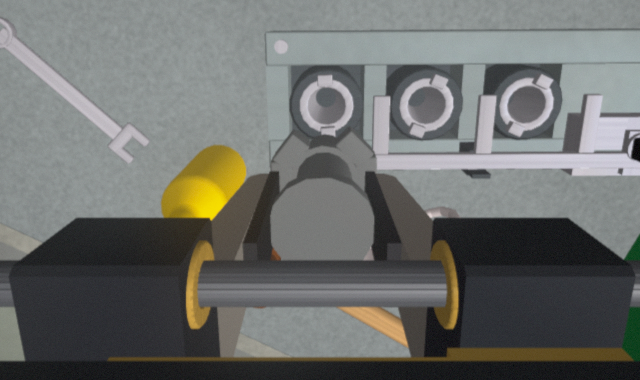

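```bash
cat >> h.py <<'E'
def slots(cam,x,y,z,r=(26,28.5),dark=False):
    """2nd-harmonic phase (yaw deg mod 180) of brightness on a circle at height z; fitted over centre shifts for most contrast"""
    g=cv2.GaussianBlur(cv2.cvtColor(cam['frame'],cv2.COLOR_BGR2GRAY),(3,3),0).astype(np.float32)
    a=np.radians(np.arange(0,360,2)); best=[]
    for dx in np.arange(-5,5.1,1):
        for dy in np.arange(-5,5.1,1):
            v=0
            for rr in np.linspace(*r,3):
                q=proj(cam,np.c_[x+dx+rr*np.cos(a),y+dy+rr*np.sin(a),0*a+z]).astype(np.float32)
                v=v+cv2.remap(g,q[:,0],q[:,1],cv2.INTER_LINEAR).ravel()/3
            f=np.fft.rfft(v)/len(v); best.append((abs(f[2])-abs(f[1])-abs(f[3])*.5,np.degrees(-np.angle(f[2]))/2,dx,dy))
    best.sort(reverse=True); b=best[0]
    print('slot yaw %.1f (contrast %.1f) centre %.0f %.0f'%((b[1]+(90 if dark else 0))%180,b[0],x+b[2],y+b[3]),'others',[round((k[1]+(90 if dark else 0))%180,1) for k in best[1:6]])
E
python3 - <<'E'
from h import *
W=ctrl.camera('wrist')
for x,y in ((628.6,52.3),(585,131),(541.4,209.7)): slots(W,x,y,87)
T=ctrl.camera('top')
E
python3 -m inch '[[[237,-362,17,0,1,20,-1],[237,-362,17,0,1,20,-1],[237,-362,17,0,1,20,-1],[237,-362,17,0,1,20,-1],[237,-362,17,0,1,20,-1],[237,-362,17,0,1,40,-1],[237,-362,17,0,1,40,-1],[237,-362,17,0,1,40,-1]]]';python3 - <<'E'
from h import *
st();go(600,-382,265,79)
T=ctrl.camera('top')
for d in ctrl.trace('top','tray')[:1]: print((d['score'],d['rect'], unproj(T,((d['rect'][0]+d['rect'][2])/2,(d['rect'][1]+d['rect'][3])/2),35)))
E
```

```text
slot yaw 53.8 (contrast 3.5) centre 630 57 others [np.float32(48.0), np.float32(141.4), np.float32(138.5), np.float32(134.1), np.float32(41.7)]
slot yaw 9.5 (contrast 8.7) centre 585 132 others [np.float32(8.7), np.float32(8.7), np.float32(7.5), np.float32(8.8), np.float32(8.5)]
slot yaw 122.3 (contrast 12.3) centre 536 215 others [np.float32(124.2), np.float32(121.2), np.float32(123.1), np.float32(126.7), np.float32(138.4)]
time: 19.78
ee_pos: [601.3, -283.4, 259.8]
tcp_rot: [-0.305, -3.104, -0.007]
ft_force: [1.0, -0.2, -2.0]
finger_gap: 36.0
t 19.8 [ 601.3 -283.4  259.8] jawyaw 78.8 tilt 1.3 F [ 1.  -0.2 -2. ] gap 36.0 q [ 0.1  0.5  0.5  1.5 -0.2  1.2  1.9]
shift [-17.8 -97.   -5.9] turn [ 0.1 -1.3 -0.2] q7 1.94
(0.67, [463.4, 209.0, 521.7, 294.3], array([ 602.4, -349.3,   35. ]))
```

```bash
python3 -m inch '[[[-18,-41,0,0,6,0,-1],[-18,-80,0,0,12,0,-1],[-18,-103,20,0,18,0,-1],[-18,-103,60,0,25,0,-1],[-18,-103,100,0,29,0,-1],[-18,-103,140,0,29,0,-1],[-18,-103,170,0,29,0,-1],[-18,-103,178,0,29,0,-1]]]' 40;python3 - <<'E'
from h import *
st()
E
```

```text
time: 20.55
ee_pos: [586.7, -392.9, 72.1]
tcp_rot: [-0.265, -2.587, -0.075]
ft_force: [-0.8, 0.7, -1.0]
finger_gap: 35.9
t 20.6 [ 586.7 -392.9   72.1] jawyaw 78.3 tilt 31.1 F [-0.8  0.7 -1. ] gap 35.9 q [ 0.3  1.1  0.5  1.  -0.2  1.6  2. ]
```

```bash
python3 -m inch '[[[0,3,5,0,0,0,-1],[0,3,5,0,0,0,0.2],[0,3,5,0,0,0,0.2],[0,3,5,0,0,0,0.2],[0,3,5,0,0,0,0.2],[0,3,5,0,0,0,0.2]]]' 40; python3 -m inch '[[[0,0,-60,0,0,0,0.4],[0,0,-110,0,-7,0,0.8],[40,0,-160,0,-14,0,0.8],[80,0,-220,0,-22,0,1],[80,0,-220,0,-31,0,1],[80,0,-220,0,-31,0,1]]]';python3 - <<'E'
from h import *
st()
go(560,-220,330,70)
E
```

```text
time: 21.05
ee_pos: [585.8, -390.0, 70.2]
tcp_rot: [-0.266, -2.59, -0.073]
ft_force: [-0.7, -0.4, 0.6]
finger_gap: 55.2
time: 21.55
ee_pos: [626.7, -400.6, 306.8]
tcp_rot: [0.325, 3.114, -0.005]
ft_force: [0.7, -1.3, 1.0]
finger_gap: 91.2
t 21.6 [ 626.7 -400.6  306.8] jawyaw 78.1 tilt 0.7 F [ 0.7 -1.3  1. ] gap 91.2 q [ 0.2  0.6  0.5  1.3 -0.3  1.3  2.1]
shift [102.3 162.9 -24.7] turn [-0.1  0.7  8.1] q7 2.06
```

```bash
python3 -m inch '[[[100,163,30,0,0,8,1],[100,163,30,0,0,8,1],[100,163,30,0,0,8,1],[100,163,30,0,0,8,1],[100,163,30,0,0,8,1],[100,163,30,0,0,8,1],[100,163,30,0,0,8,1]]]';python3 - <<'E'
from h import *
st()
W=ctrl.camera('wrist');f=W['frame'].copy()
for t in ('tool1','cup1','tray','plug1'):
  for d in ctrl.pinpoint('wrist',t): print(t,'%.2f'%d['score'],d['point'],unproj(W,d['point'],56 if t=='tool1' else 0)[:2])
cv2.imwrite('pics/w8.png',f)
E
```

```text
time: 22.13
ee_pos: [563.1, -219.4, 276.8]
tcp_rot: [0.537, 3.082, -0.002]
ft_force: [0.3, -0.0, 0.1]
finger_gap: 91.7
t 22.1 [ 563.1 -219.4  276.8] jawyaw 70.2 tilt 0.8 F [ 0.3 -0.   0.1] gap 91.7 q [-0.1  0.3  0.5  1.7 -0.2  1.1  1.7]
tool1 0.90 [328.0, 71.3] [ 457.2 -174.5]
tool1 0.83 [366.1, 248.5] [ 619.1 -193.6]
tool1 0.75 [128.9, 122.8] [ 437.6 -354.9]
cup1 0.90 [155.7, 122.8] [ 438.  -352.2]
cup1 0.85 [326.9, 74.5] [ 453.6 -173.5]
cup1 0.83 [362.4, 229.8] [ 615.1 -190.5]
tray 0.77 [214.5, 277.2] [ 610.7 -362.4]
plug1 0.97 [213.5, 295.4] [ 630.2 -372.1]
plug1 0.81 [454.7, 156.7] [573.7 -76. ]
plug1 0.63 [169.3, 273.7] [ 589.8 -407.9]
```

View pics/w8.png

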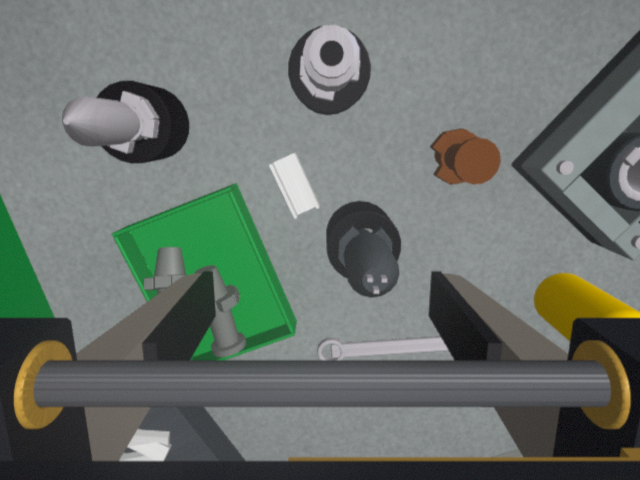

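```bash
python3 - <<'E'
import cv2,numpy as np
f=cv2.imread('pics/w8.png')
def c(x,y,g=1):
    k=cv2.resize(f[y-50:y+50,x-50:x+50],(400,400),interpolation=cv2.INTER_CUBIC).astype(float)*g
    k=np.clip(k,0,255).astype('uint8')
    return k
a=np.hstack([cv2.resize(c(330,68,1.0),(266,266)),cv2.resize(c(145,120,1.0),(266,266)),cv2.resize(c(363,245,2.2),(266,266))])
cv2.imwrite('pics/m2.png',a)
E
```

```text
(no output)
```

View pics/m2.png

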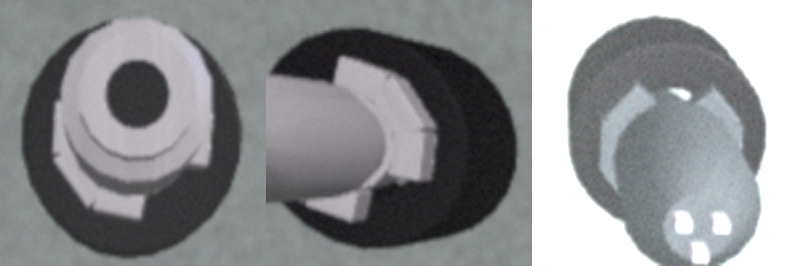

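```bash
python3 - <<'E'
from h import *
W=ctrl.camera('wrist')
for n,off,cx,cy,s,o in (('collet',0,330,68,(172,185),(456,-174)),('centre',266,145,120,(382,192),(438,-353)),('drill',532,363,245,(681,95),(618,-193))):
    P=unproj(W,((s[0]-off)/2.66+cx-50,s[1]/2.66+cy-50),68)[:2]; d=P-o
    print(n,P,np.linalg.norm(d),np.degrees(np.arctan2(d[1],d[0]))%180)
    slots(W,*o,68,r=(21,24),dark=True)
go(618,-193,230,60)
E
```

```text
collet [ 475.  -169.3] 19.60589384672012 13.91467864691073
slot yaw 30.5 (contrast -2.4) centre 453 -174 others [np.float32(38.6), np.float32(28.7), np.float32(36.6), np.float32(30.9), np.float32(177.4)]
centre [ 455.8 -351.8] 17.85382936242744 3.7931869489763996
slot yaw 169.0 (contrast 15.5) centre 436 -350 others [np.float32(172.0), np.float32(164.3), np.float32(165.5), np.float32(175.1), np.float32(167.1)]
drill [ 599.4 -189.4] 18.934498167052116 169.18579031002017
slot yaw 85.6 (contrast 3.3) centre 621 -190 others [np.float32(89.8), np.float32(87.3), np.float32(90.1), np.float32(85.1), np.float32(90.8)]
shift [-41.2  46.5  45.8] turn [ 0.   0.7 10. ] q7 1.70
```

```bash
python3 -m inch '[[[-41,46,0,0,0.7,5,1],[-41,46,20,0,0.7,10,1],[-41,46,45,0,0.7,10,1],[-41,46,45,0,0.7,10,1],[-41,46,45,0,0.7,10,1]]]';python3 - <<'E'
from h import *
st();go(617.5,-192.5,87,60)
E
```

```text
time: 22.85
ee_pos: [616.6, -194.1, 229.4]
tcp_rot: [-0.814, -3.03, 0.002]
ft_force: [0.3, 0.1, 0.1]
finger_gap: 91.8
t 22.9 [ 616.6 -194.1  229.4] jawyaw 59.9 tilt 0.2 F [0.3 0.1 0.1] gap 91.8 q [-0.1  0.5  0.5  1.6 -0.2  1.1  1.5]
shift [ -0.5   2.2 142.4] turn [-0.1 -0.2 -0.1] q7 1.50
```

```bash
python3 -m inch '[[[0,2,30,0,0,0,1],[0,2,60,0,0,0,1],[0,2,90,0,0,0,1],[0,2,115,0,0,0,1],[0,2,130,0,0,0,1],[0,2,139,0,0,0,1],[0,2,142,0,0,0,0.2],[0,2,142,0,0,0,-1]]]' 50;python3 -m inch '[[[0,0,0,0,0,0,-1],[0,0,0,0,0,0,-1],[0,0,0,0,0,0,-1],[0,0,0,0,0,0,-1],[0,0,0,0,0,0,-1],[0,0,0,0,0,0,-1],[0,0,0,0,0,0,-1],[0,0,0,0,0,0,-1]]]' 50;python3 - <<'E'
from h import *
st()
E
```

```text
time: 23.52
ee_pos: [617.3, -193.4, 88.3]
tcp_rot: [-0.816, -3.031, 0.002]
ft_force: [-0.3, -0.7, 0.1]
finger_gap: 80.7
time: 24.18
ee_pos: [617.1, -194.7, 88.8]
tcp_rot: [-0.817, -3.031, 0.004]
ft_force: [-1.9, -2.8, 4.0]
finger_gap: 41.0
t 24.2 [ 617.1 -194.7   88.8] jawyaw 59.8 tilt 0.2 F [-1.9 -2.8  4. ] gap 41.0 q [-0.1  0.6  0.4  1.7 -0.3  0.9  1.6]
```

```bash
python3 -m inch '[[[0,0,0,0,0,0,-1],[0,0,-15,0,0,0,-1],[0,0,-40,0,0,0,-1],[0,0,-80,0,0,0,-1],[0,0,-120,0,0,0,-1],[0,0,-160,0,0,0,-1],[0,0,-190,0,0,0,-1],[0,0,-190,0,0,0,-1]]]' 60;python3 - <<'E'
from h import *
st();go(585,131,270,94);go(541.5,209.7,270,94)
W=ctrl.camera('wrist');cv2.imwrite('pics/w9.png',W['frame'])
E
```

```text
time: 24.85
ee_pos: [620.8, -194.4, 285.1]
tcp_rot: [0.814, 3.026, -0.001]
ft_force: [1.3, -0.9, -3.4]
finger_gap: 40.9
t 24.9 [ 620.8 -194.4  285.1] jawyaw 59.9 tilt 0.5 F [ 1.3 -0.9 -3.4] gap 40.9 q [-0.1  0.4  0.5  1.6 -0.2  1.2  1.5]
shift [194.4 263.5  13.9] turn [ -0.1   0.5 -34.1] q7 1.48
shift [271.5 309.7  13.4] turn [ -0.1   0.5 -34.1] q7 1.48
```

```bash
python3 - <<'E'
import cv2,numpy as np
f=cv2.imread('pics/w9.png')[170:370,220:420]
cv2.imwrite('pics/w9c.png',np.clip(cv2.resize(f,(600,600),interpolation=cv2.INTER_CUBIC)*2.0,0,255).astype('uint8'))
E
```

```text
(no output)
```

View pics/w9c.png

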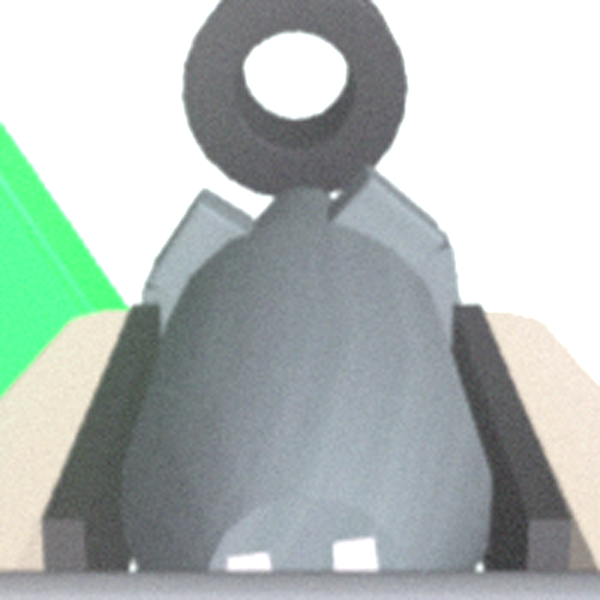

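```bash
cat >> h.py <<'E'
def held(W,L,Rr):
    """slot yaw of held tool from outer corner pixels of its slot (full-image px), at top and bottom flange faces"""
    s=ctrl.sense(); M=R.from_rotvec(s['tcp_rot']).as_matrix(); j=np.degrees(np.arctan2(M[1,1],M[0,1]))
    for h in (19,31):
        o=s['ee_pos']+M[:,2]*h
        P=[unproj(W,p,o[2])-o for p in (L,Rr)]; m=(P[0]+P[1])/2
        w=P[1]-P[0]
        print('h',h,'yaw by centre %.1f by chord %.1f rel jaw'%((np.degrees(np.arctan2(m[1],m[0]))-j)%180,(np.degrees(np.arctan2(w[1],w[0]))+90-j)%180),'r',[np.linalg.norm(p) for p in P],'width',np.linalg.norm(w))
E
python3 - <<'E'
from h import *
W=ctrl.camera('wrist'); held(W,(205/3+220,195/3+170),(365/3+220,172/3+170)); st()
E
python3 -m inch '[[[194,263,0,0,0,-34,-1],[194,263,0,0,0,-34,-1],[194,263,0,0,0,-34,-1],[194,263,0,0,0,-34,-1],[194,263,0,0,0,-34,-1],[194,263,0,0,0,-34,-1],[194,263,0,0,0,-34,-1],[194,263,0,0,0,-34,-1]]]' 60;python3 - <<'E'
from h import *
st();go(585,131,270,94)
E
```

```text
h 19 yaw by centre 95.8 by chord 98.3 rel jaw r [np.float64(23.55100030730075), np.float64(24.480201657977943)] width 25.015254604064012
h 31 yaw by centre 97.3 by chord 98.3 rel jaw r [np.float64(21.962258958726768), np.float64(22.326376185847316)] width 26.581097473091766
t 24.9 [ 617.6 -193.2  278.1] jawyaw 59.9 tilt 0.2 F [ 0.5  0.5 -5.9] gap 41.4 q [-0.1  0.4  0.5  1.6 -0.2  1.2  1.5]
time: 25.62
ee_pos: [578.8, 135.2, 274.1]
tcp_rot: [0.11, -3.13, 0.001]
ft_force: [1.1, 1.0, -4.4]
finger_gap: 41.4
t 25.6 [578.8 135.2 274.1] jawyaw 94.0 tilt 0.6 F [ 1.1  1.  -4.4] gap 41.4 q [-0.5  0.3  0.3  1.7 -0.1  1.2  1.4]
shift [-5.9 -4.7  4.1] turn [-0.  -0.6  0. ] q7 1.44
```

```bash
sed -i 's/np.arange(-5,5.1,1)/np.arange(-2,2.1,.5)/g' h.py; python3 -m inch '[[[-6,-5,4,0,-0.5,1.5,-1],[-6,-5,4,0,-0.5,1.5,-1],[-6,-5,4,0,-0.5,1.5,-1],[-6,-5,4,0,-0.5,1.5,-1]]]' 60;python3 - <<'E'
from h import *
W=ctrl.camera('wrist');cv2.imwrite('pics/w10.png',W['frame'])
for x,y in ((628.6,52.3),(585,131),(541.4,209.7)): slots(W,x,y,87)
st();go(585,131,170,92.5)
for d in ctrl.pinpoint('wrist','spindle1'): print(d['score'],d['point'],unproj(W,d['point'],80))
E
```

```text
time: 25.95
ee_pos: [584.4, 128.9, 268.3]
tcp_rot: [0.066, -3.137, 0.003]
ft_force: [-0.5, 0.0, -4.7]
finger_gap: 41.2
slot yaw 114.8 (contrast 6.6) centre 628 50 others [np.float32(111.6), np.float32(118.1), np.float32(108.4), np.float32(121.5), np.float32(105.4)]
slot yaw 49.1 (contrast -9.3) centre 583 133 others [np.float32(51.8), np.float32(56.3), np.float32(66.5), np.float32(80.0), np.float32(90.0)]
slot yaw 5.0 (contrast 9.4) centre 540 211 others [np.float32(5.4), np.float32(5.0), np.float32(5.6), np.float32(5.0), np.float32(5.0)]
t 26.0 [584.8 128.8 269. ] jawyaw 92.4 tilt 0.2 F [-0.1  0.9 -5.3] gap 41.0 q [-0.5  0.3  0.3  1.7 -0.1  1.1  1.4]
shift [-0.6  2.3 98.9] turn [-0.1 -0.2 -0.1] q7 1.43
0.6 [233.7, 259.8] [629.1  53.4  80. ]
0.56 [325.3, 213.1] [584.1 132.2  80. ]
```

```bash
python3 - <<'E'
import cv2
f=cv2.imread('pics/w10.png')
cv2.imwrite('pics/w10c.png',cv2.resize(f[80:380,120:520],(800,600),interpolation=cv2.INTER_CUBIC))
E
```

```text
(no output)
```

View pics/w10c.png

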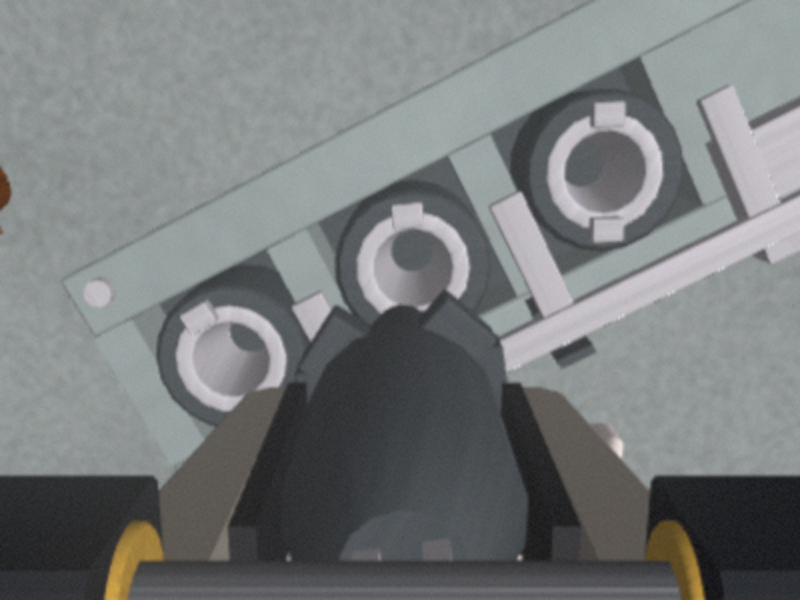

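```bash
python3 - <<'E'
from h import *
W=ctrl.camera('wrist')
u=lambda p,z:unproj(W,(p[0]/2+120,p[1]/2+80),z)[:2]
P,Q=u((610,113),87),u((608,230),87);d=P-Q;print('+90',(P+Q)/2,np.degrees(np.arctan2(d[1],d[0])),np.linalg.norm(d))
for n,p,c in (('mid',(407,215),(413,265)),('-90',(200,318),(231,350)),('+90',(610,113),(605,170))):
    P,Q=u(p,87),u(c,80);d=P-Q;print(n,Q,np.degrees(np.arctan2(d[1],d[0]))%180,np.linalg.norm(d))
E
```

```text
+90 [541.8 212.1] -175.436683872029 47.52723606509793
mid [584.8 133.5] 8.968978685835054 22.512179837289104
-90 [626.  55.] 36.61500413284165 19.677282186479612
+90 [541.3 212. ] 4.474342846798777 23.263682971216767
```

```bash
python3 -m inch '[[[-0.5,3,40,0,0,0,-1],[-0.5,3,70,0,0,0,-1],[-0.5,3,90,0,0,0,-1],[-0.5,3,110,0,0,0,-1],[-0.5,3,122,0,0,0,-1],[-0.5,3,128,0,0,0,-1],[-0.5,3,130,0,0,0,-1]]]' 60;python3 - <<'E'
from h import *
st()
E
```

```text
time: 26.68
ee_pos: [585.3, 131.6, 139.3]
tcp_rot: [0.064, -3.139, 0.001]
ft_force: [-0.3, -0.4, -4.0]
finger_gap: 40.9
t 26.7 [585.3 131.6 139.3] jawyaw 92.3 tilt 0.1 F [-0.3 -0.4 -4. ] gap 40.9 q [-0.5  0.5  0.3  1.8 -0.1  0.9  1.5]
```

```bash
python3 -m inch '[[[0,0,8,0,0,0,-1],[0,0,15,0,0,0,-1],[0,0,20,0,0,0,-1],[0,0,24,0,0,0,-1],[0,0,27,0,0,0,-1],[0,0,29,0,0,0,-1],[0,0,29,0,0,0,-1],[0,0,29,0,0,0,-1]]]' 60;python3 - <<'E'
from h import *
st()
E
```

```text
time: 27.35
ee_pos: [585.2, 131.8, 112.7]
tcp_rot: [0.064, -3.138, -0.0]
ft_force: [-6.8, -1.8, 11.2]
finger_gap: 40.6
t 27.4 [585.2 131.8 112.7] jawyaw 92.3 tilt 0.1 F [-6.8 -1.8 11.2] gap 40.6 q [-0.5  0.5  0.2  1.8 -0.2  0.8  1.5]
```

```bash
python3 -m inch '[[[1,0,6,0,0,3,-1],[1,0,6,0,0,-3,-1],[1,0,6,0,0,0,-1],[1,0,6,0,0,0,-1],[1,0,0,0,0,0,-1]]]' 60;python3 - <<'E'
from h import *
st()
E
python3 -m inch '[[[0,0,0,0,0,0,-0.1],[0,0,0,0,0,0,0.3],[0,0,0,0,0,0,0.3],[0,0,0,0,0,0,0.3],[0,0,0,0,0,0,0.3]]]'; python3 -m inch '[[[0,0,-40,0,0,0,0.4],[0,0,-80,0,0,0,0.4],[0,0,-120,0,0,0,0.8],[0,0,-170,0,0,0,1],[0,0,-170,0,0,0,1]]]';python3 - <<'E'
from h import *
st();go(456,-173.5,270,110)
S=ctrl.camera('scene');cv2.imwrite('pics/s3.png',S['frame'])
for d in ctrl.pinpoint('scene','tool1'): print(d['score'],d['point'],unproj(S,d['point'],56),unproj(S,d['point'],80))
E
```

```text
time: 27.77
ee_pos: [584.9, 132.2, 115.1]
tcp_rot: [-0.064, 3.141, 0.003]
ft_force: [-0.5, 0.0, -5.6]
finger_gap: 41.2
t 27.8 [584.9 132.2 115.1] jawyaw 92.4 tilt 0.1 F [-0.5  0.  -5.6] gap 41.2 q [-0.5  0.5  0.2  1.8 -0.2  0.8  1.5]
time: 28.18
ee_pos: [585.2, 132.1, 114.9]
tcp_rot: [-0.064, 3.141, 0.002]
ft_force: [0.3, -0.6, -0.1]
finger_gap: 59.7
time: 28.6
ee_pos: [588.5, 132.4, 292.3]
tcp_rot: [-0.064, 3.13, 0.008]
ft_force: [0.5, 0.3, 0.4]
finger_gap: 82.1
t 28.6 [588.5 132.4 292.3] jawyaw 92.3 tilt 0.7 F [0.5 0.3 0.4] gap 82.1 q [-0.5  0.3  0.3  1.7 -0.1  1.2  1.4]
shift [ 145.1 -300.3   19.3] turn [  0.2   0.7 -17.7] q7 1.42
0.81 [351.6, 191.5] [576.8 136.9  56. ] [587.1 124.5  80. ]
0.81 [221.9, 248.1] [ 463.4 -176.6   56. ] [ 475.9 -182.8   80. ]
0.64 [155.9, 293.3] [ 440.9 -349.7   56. ] [ 453.8 -352.5   80. ]
```

```bash
python3 -m inch '[[[145,-300,10,0,0.7,-14,1],[145,-300,19,0,0.7,-14,1],[145,-300,19,0,0.7,-14,1],[145,-300,19,0,0.7,-14,1],[145,-300,19,0,0.7,-14,1],[145,-300,19,0,0.7,-14,1],[145,-300,19,0,0.7,-14,1],[145,-300,19,0,0.7,-14,1]]]';python3 - <<'E'
from h import *
st();go(456,-173.5,230,106)
W=ctrl.camera('wrist')
for t in ('tool1','cup1'):
  for d in ctrl.pinpoint('wrist',t): print(t,d['score'],d['point'],unproj(W,d['point'],56 if t=='tool1' else 0))
E
```

```text
time: 29.37
ee_pos: [451.8, -174.7, 264.5]
tcp_rot: [0.446, -3.1, -0.005]
ft_force: [0.5, 0.4, 0.3]
finger_gap: 92.0
t 29.4 [ 451.8 -174.7  264.5] jawyaw 106.4 tilt 0.6 F [0.5 0.4 0.3] gap 92.0 q [-0.1  0.1  0.4  2.  -0.1  1.1  2.2]
shift [-4.7 -0.2 34.5] turn [ 0.3 -0.5  0.4] q7 2.22
tool1 0.97 [126.9, 140.2] [ 439.5 -353.    56. ]
tool1 0.82 [318.5, 215.2] [ 456.6 -174.8   56. ]
cup1 0.78 [319.7, 204.6] [ 455.4 -174.     0. ]
cup1 0.72 [150.4, 136.4] [ 436.7 -354.9    0. ]
cup1 0.69 [261.9, 338.6] [ 618.1 -193.9    0. ]
```

Tool and cup unmoved. Descend at (456,-174.5) to 87.

```bash
python3 -m inch '[[[-4,-1,35,0,0,0,1],[-4,-1,70,0,0,0,1],[-4,-1,105,0,0,0,1],[-4,-1,135,0,0,0,1],[-4,-1,155,0,0,0,1],[-4,-1,170,0,0,0,1],[-4,-1,177,0,0,0,1],[-4,-1,177,0,0,0,0.2]]]' 50;python3 -m inch '[[[0,0,0,0,0,0,-1],[0,0,0,0,0,0,-1],[0,0,0,0,0,0,-1],[0,0,0,0,0,0,-1],[0,0,0,0,0,0,-1],[0,0,0,0,0,0,-1],[0,0,0,0,0,0,-1],[0,0,0,0,0,0,-1]]]' 50;python3 - <<'E'
from h import *
st()
E
python3 -m inch '[[[0,0,0,0,0,0,-1],[0,0,-15,0,0,0,-1],[0,0,-40,0,0,0,-1],[0,0,-80,0,0,0,-1],[0,0,-120,0,0,0,-1],[0,0,-160,0,0,0,-1],[0,0,-190,0,0,0,-1],[0,0,-190,0,0,0,-1]]]' 60;python3 - <<'E'
from h import *
st();go(541.5,211.5,280,95)
W=ctrl.camera('wrist');cv2.imwrite('pics/w11.png',np.clip(cv2.resize(W['frame'][170:370,220:420],(600,600),interpolation=cv2.INTER_CUBIC)*1.2,0,255).astype('uint8'))
E
```

```text
time: 30.18
ee_pos: [452.5, -173.8, 85.3]
tcp_rot: [0.437, -3.096, -0.008]
ft_force: [0.1, -0.2, 0.5]
finger_gap: 87.2
time: 30.85
ee_pos: [452.9, -174.2, 85.6]
tcp_rot: [0.437, -3.097, -0.007]
ft_force: [-0.4, -0.7, 2.0]
finger_gap: 39.2
t 30.9 [ 452.9 -174.2   85.6] jawyaw 106.0 tilt 0.8 F [-0.4 -0.7  2. ] gap 39.2 q [-0.   0.4  0.4  2.1 -0.2  0.7  2.4]
time: 31.52
ee_pos: [458.4, -175.7, 281.1]
tcp_rot: [0.438, -3.107, -0.002]
ft_force: [1.4, -0.1, -3.1]
finger_gap: 39.3
t 31.5 [ 458.4 -175.7  281.1] jawyaw 106.0 tilt 0.2 F [ 1.4 -0.1 -3.1] gap 39.3 q [-0.1  0.1  0.5  1.9 -0.1  1.1  2.2]
shift [-186.9  349.1    1.2] turn [ 0.1 -0.2 11. ] q7 2.21
```

View pics/w11.png

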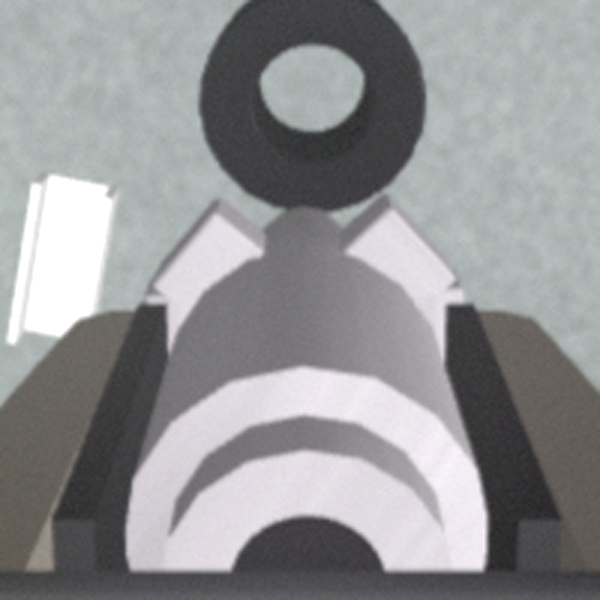

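```bash
python3 - <<'E'
from h import *
W=ctrl.camera('wrist'); held(W,(218/3+220,200/3+170),(388/3+220,196/3+170)); st()
E
python3 -m inch '[[[-187,349,0,0,0,11,-1],[-187,349,0,0,0,11,-1],[-187,349,0,0,0,11,-1],[-187,349,0,0,0,11,-1],[-187,349,0,0,0,11,-1],[-187,349,0,0,0,11,-1],[-187,349,0,0,0,11,-1],[-187,349,0,0,0,11,-1]]]' 60;python3 - <<'E'
from h import *
st();go(541.5,211,270,93)
E
```

```text
h 19 yaw by centre 92.9 by chord 91.2 rel jaw r [np.float64(22.617619972058293), np.float64(22.00144794611116)] width 26.300812207913978
h 31 yaw by centre 93.7 by chord 91.2 rel jaw r [np.float64(20.98701702047677), np.float64(20.113394313728016)] width 27.946311466783115
t 31.6 [ 455.2 -174.3  275.4] jawyaw 106.1 tilt 0.8 F [ 0.1  0.4 -5.4] gap 39.0 q [-0.1  0.1  0.5  1.9 -0.1  1.1  2.2]
time: 32.28
ee_pos: [521.9, 146.6, 271.9]
tcp_rot: [0.138, -3.119, -0.003]
ft_force: [1.8, -0.1, -4.0]
finger_gap: 39.0
t 32.3 [521.9 146.6 271.9] jawyaw 95.1 tilt 1.1 F [ 1.8 -0.1 -4. ] gap 39.0 q [-0.5  0.2  0.2  1.8 -0.1  1.1  1.4]
shift [-25.2  62.4   1.6] turn [ 0.1 -1.1  2.1] q7 1.39
```

```bash
python3 -m inch '[[[-23,62,2,0,-1,2,-1],[-23,62,2,0,-1,2,-1],[-23,62,2,0,-1,2,-1],[-23,62,2,0,-1,2,-1],[-23,62,2,0,-1,2,-1],[-23,62,2,0,-1,2,-1]]]' 60;python3 - <<'E'
from h import *
st();go(539.8,211,270,93)
E
```

```text
time: 32.78
ee_pos: [538.7, 208.3, 268.0]
tcp_rot: [0.08, -3.135, -0.001]
ft_force: [0.6, 0.1, -4.9]
finger_gap: 39.1
t 32.8 [538.7 208.3 268. ] jawyaw 92.9 tilt 0.3 F [ 0.6  0.1 -4.9] gap 39.1 q [-0.6  0.3  0.2  1.7 -0.1  1.1  1.3]
shift [-1.2  2.6 -2. ] turn [ 0.  -0.3 -0.1] q7 1.26
```

```bash
python3 -m inch '[[[-1,2,40,0,0,0,-1],[-1,2,70,0,0,0,-1],[-1,2,95,0,0,0,-1],[-1,2,115,0,0,0,-1],[-1,2,127,0,0,0,-1],[-1,2,133,0,0,0,-1],[-1,2,135,0,0,0,-1]]]' 60;python3 - <<'E'
from h import *
st()
E
python3 -m inch '[[[0,0,6,0,0,0,-1],[0,0,12,0,0,0,-1],[0,0,16,0,0,0,-1],[0,0,20,0,0,0,-1],[0,0,24,0,0,0,-1],[0,0,27,0,0,0,-1],[0,0,27,0,0,0,-1],[0,0,27,0,0,0,-1]]]' 60;python3 - <<'E'
from h import *
st()
E
```

```text
time: 33.37
ee_pos: [538.8, 209.5, 132.5]
tcp_rot: [0.078, -3.135, 0.0]
ft_force: [0.5, 0.8, -4.1]
finger_gap: 39.4
t 33.4 [538.8 209.5 132.5] jawyaw 92.9 tilt 0.3 F [ 0.5  0.8 -4.1] gap 39.4 q [-0.6  0.4  0.2  1.9 -0.1  0.9  1.3]
time: 34.03
ee_pos: [538.7, 210.1, 109.5]
tcp_rot: [0.078, -3.135, -0.003]
ft_force: [-10.5, -2.9, 24.7]
finger_gap: 39.1
t 34.0 [538.7 210.1 109.5] jawyaw 92.9 tilt 0.4 F [-10.5  -2.9  24.7] gap 39.1 q [-0.6  0.5  0.2  1.9 -0.1  0.8  1.3]
```

```bash
python3 -m inch '[[[0,0,-1,0,0,0,0.1],[0,0,-1,0,0,0,0.3],[0,0,-1,0,0,0,0.3],[0,0,-1,0,0,0,0.3],[0,0,-1,0,0,0,0.3]]]' 50; python3 -m inch '[[[0,0,-40,0,0,0,0.4],[0,0,-80,0,0,0,0.4],[0,0,-120,0,0,0,0.8],[0,0,-170,0,0,0,1],[0,0,-180,0,0,0,1]]]';python3 - <<'E'
from h import *
st();go(439,-353,280,85)
E
```

```text
time: 34.45
ee_pos: [538.9, 210.0, 110.3]
tcp_rot: [0.078, -3.135, -0.002]
ft_force: [-1.1, -0.1, 1.1]
finger_gap: 59.8
time: 34.87
ee_pos: [542.0, 210.4, 295.7]
tcp_rot: [-0.078, 3.14, 0.007]
ft_force: [-0.0, 0.5, -0.1]
finger_gap: 82.3
t 34.9 [542.  210.4 295.7] jawyaw 92.8 tilt 0.3 F [-0.   0.5 -0.1] gap 82.3 q [-0.6  0.3  0.2  1.7 -0.1  1.2  1.3]
shift [ 130.8 -557.6   13.1] turn [0.3 0.  7.8] q7 1.25
```

```bash
python3 -m inch '[[[60,-279,13,0,0,4,1],[60,-279,13,0,0,8,1],[131,-558,13,0,0,8,1],[131,-558,13,0,0,8,1],[131,-558,13,0,0,8,1],[131,-558,13,0,0,8,1],[131,-558,13,0,0,8,1],[131,-558,13,0,0,8,1]]]';python3 - <<'E'
from h import *
st();go(439,-353,265,85)
E
```

```text
time: 35.53
ee_pos: [481.2, -120.3, 283.7]
tcp_rot: [0.141, 3.138, 0.007]
ft_force: [1.7, -0.2, 0.2]
finger_gap: 92.0
t 35.5 [ 481.2 -120.3  283.7] jawyaw 84.8 tilt 0.3 F [ 1.7 -0.2  0.2] gap 92.0 q [-0.2  0.1  0.4  1.9 -0.1  1.1  1.7]
shift [  21.1 -235.6   17.6] turn [ 0.3  0.  -0.2] q7 1.73
```

```bash
python3 -m inch '[[[21,-236,17,0,0,0,1],[21,-236,17,0,0,0,1],[21,-236,17,0,0,0,1],[21,-236,17,0,0,0,1],[21,-236,17,0,0,0,1],[21,-236,17,0,0,0,1],[21,-236,17,0,0,0,1],[21,-236,17,0,0,0,1]]]';python3 - <<'E'
from h import *
st()
W=ctrl.camera('wrist')
for t in ('tool1','cup1'):
  for d in ctrl.pinpoint('wrist',t): print(t,d['score'],d['point'],unproj(W,d['point'],56 if t=='tool1' else 0))
go(439,-353,87,85)
E
```

```text
time: 36.2
ee_pos: [437.9, -355.2, 264.9]
tcp_rot: [-0.148, -3.137, -0.006]
ft_force: [-0.5, 0.5, -0.5]
finger_gap: 92.2
t 36.2 [ 437.9 -355.2  264.9] jawyaw 84.6 tilt 0.2 F [-0.5  0.5 -0.5] gap 92.2 q [ 0.1  0.3  0.6  1.8 -0.2  1.1  2.3]
tool1 0.75 [322.8, 209.8] [ 439.3 -352.9   56. ]
cup1 0.63 [496.7, 203.2] [ 459.6 -173.5    0. ]
cup1 0.56 [322.9, 200.7] [ 439.7 -352.5    0. ]
shift [  0.8  -2.2 178.3] turn [ 0.3  0.  -0. ] q7 2.28
```

```bash
python3 - <<'E'
from h import *
st();go(439.5,-352.8,87,85)
E
python3 -m inch '[[[0,-2,35,0,0,0,1],[0,-2,70,0,0,0,1],[0,-2,105,0,0,0,1],[0,-2,135,0,0,0,1],[0,-2,155,0,0,0,1],[0,-2,170,0,0,0,1],[0,-2,177,0,0,0,1],[0,-2,177,0,0,0,0.2]]]' 50;python3 - <<'E'
from h import *
st();go(439.5,-352.8,87,85)
E
```

```text
t 36.4 [ 439.8 -351.9  265.3] jawyaw 85.0 tilt 0.3 F [ 0.5 -0.6 -0.3] gap 92.0 q [ 0.1  0.3  0.6  1.8 -0.2  1.1  2.3]
shift [  0.3  -1.9 178.3] turn [ 0.3  0.  -0. ] q7 2.28
time: 37.02
ee_pos: [439.8, -351.0, 87.0]
tcp_rot: [-0.134, -3.137, -0.011]
ft_force: [-0.3, 0.3, 1.3]
finger_gap: 87.0
t 37.0 [ 439.8 -351.    87. ] jawyaw 85.1 tilt 0.4 F [-0.3  0.3  1.3] gap 87.0 q [ 0.2  0.5  0.5  1.9 -0.4  0.8  2.4]
shift [ 0.2 -1.8 -0. ] turn [ 0.4 -0.1  0.1] q7 2.42
```

```bash
python3 -m inch '[[[0,-2,0,0,0,0,-1],[0,-2,0,0,0,0,-1],[0,-2,0,0,0,0,-1],[0,-2,0,0,0,0,-1],[0,-2,0,0,0,0,-1],[0,-2,0,0,0,0,-1],[0,-2,0,0,0,0,-1],[0,-2,0,0,0,0,-1]]]' 50;python3 - <<'E'
from h import *
st()
E
python3 -m inch '[[[0,0,0,0,0,0,-1],[0,0,-15,0,0,0,-1],[0,0,-40,0,0,0,-1],[0,0,-80,0,0,0,-1],[0,0,-120,0,0,0,-1],[0,0,-160,0,0,0,-1],[0,0,-190,0,0,0,-1],[0,0,-190,0,0,0,-1]]]' 60;python3 - <<'E'
from h import *
st();go(628.3,53.5,280,125)
W=ctrl.camera('wrist');cv2.imwrite('pics/w12.png',np.clip(cv2.resize(W['frame'][170:370,220:420],(600,600),interpolation=cv2.INTER_CUBIC)*1.2,0,255).astype('uint8'))
E
```

```text
time: 37.68
ee_pos: [439.7, -354.1, 87.4]
tcp_rot: [-0.135, -3.138, -0.008]
ft_force: [0.7, -2.9, -3.9]
finger_gap: 34.3
t 37.7 [ 439.7 -354.1   87.4] jawyaw 85.1 tilt 0.3 F [ 0.7 -2.9 -3.9] gap 34.3 q [ 0.2  0.5  0.5  1.9 -0.4  0.8  2.4]
time: 38.35
ee_pos: [441.8, -357.1, 283.1]
tcp_rot: [0.135, 3.131, 0.002]
ft_force: [1.8, -1.6, -5.3]
finger_gap: 33.9
t 38.4 [ 441.8 -357.1  283.1] jawyaw 85.1 tilt 0.5 F [ 1.8 -1.6 -5.3] gap 33.9 q [ 0.1  0.3  0.6  1.8 -0.2  1.1  2.3]
shift [-150.5  425.1    4.9] turn [ -0.1   0.5 -39.9] q7 2.28
```

View pics/w12.png

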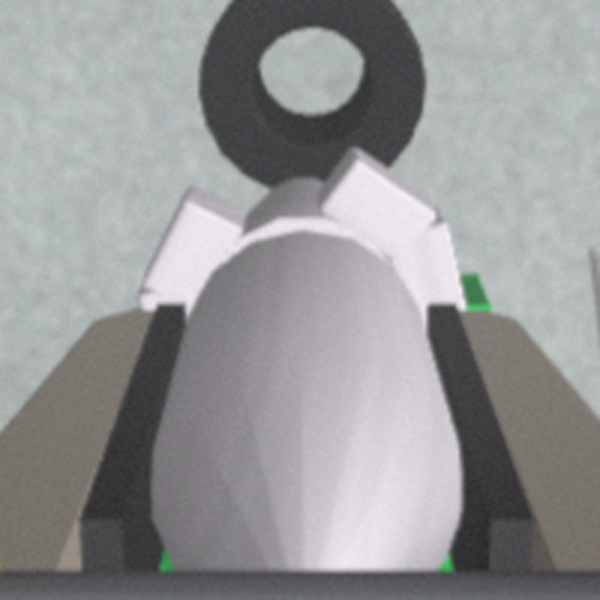

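```bash
python3 - <<'E'
from h import *
W=ctrl.camera('wrist'); held(W,(192/3+220,189/3+170),(355/3+220,152/3+170)); st();go(661,76,290,119)
E
python3 -m inch '[[[-90,210,0,0,0,-20,-1],[-180,450,-10,0,0,-34,-1],[-180,450,-10,0,0,-34,-1],[-180,450,-10,0,0,-34,-1],[-180,450,-10,0,0,-34,-1],[-180,450,-10,0,0,-34,-1],[-180,450,-10,0,0,-34,-1],[-180,450,-10,0,0,-34,-1]]]' 60;python3 - <<'E'
from h import *
st();go(661,76,290,119)
E
```

```text
h 19 yaw by centre 103.5 by chord 102.9 rel jaw r [np.float64(26.783018291818802), np.float64(26.549580672648034)] width 25.766351528958403
h 31 yaw by centre 106.2 by chord 102.9 rel jaw r [np.float64(25.56764753958211), np.float64(24.272143781303388)] width 27.383376870933688
t 38.5 [ 439.5 -354.4  276.9] jawyaw 85.1 tilt 0.4 F [ 0.2  0.2 -7.1] gap 34.1 q [ 0.1  0.3  0.6  1.8 -0.2  1.1  2.3]
shift [-183.9  447.8  -10.4] turn [  0.4   0.1 -33.9] q7 2.28
time: 39.12
ee_pos: [588.0, -55.0, 281.7]
tcp_rot: [0.788, -3.036, -0.013]
ft_force: [0.2, -0.8, -6.0]
finger_gap: 34.1
t 39.1 [588.  -55.  281.7] jawyaw 119.1 tilt 0.6 F [ 0.2 -0.8 -6. ] gap 34.1 q [-0.2  0.3  0.3  1.7 -0.1  1.2  2.2]
shift [-127.5   79.    -8. ] turn [ 0.5 -0.2  0.1] q7 2.23
```

```bash
python3 -m inch '[[[-127,79,-8,0,0,0,-1],[-127,79,-8,0,0,0,-1],[-127,79,-8,0,0,0,-1],[-127,79,-8,0,0,0,-1],[-127,79,-8,0,0,0,-1],[-127,79,-8,0,0,0,-1],[-127,79,-8,0,0,0,-1]]]' 60;python3 - <<'E'
from h import *
st()
W=ctrl.camera('wrist');cv2.imwrite('pics/w13.png',W['frame'])
for d in ctrl.pinpoint('wrist','spindle1'): print(d['score'],d['point'],unproj(W,d['point'],80))
for r in ((25,28),(26,28.5),(27,29)): slots(W,628.5,53.5,87,r=r)
# template: bright dogs in metric top view
g=cv2.cvtColor(W['frame'],cv2.COLOR_BGR2GRAY)
xs,ys=np.meshgrid(np.arange(-40,40.5,.5),np.arange(-40,40.5,.5))
q=proj(W,np.c_[628.5+xs.ravel(),53.5+ys.ravel(),0*xs.ravel()+87]).astype(np.float32)
im=cv2.remap(g,q[:,0].reshape(xs.shape),q[:,1].reshape(xs.shape),cv2.INTER_LINEAR)
best=[]
for a in range(0,180,3):
    c,s=np.cos(np.radians(a)),np.sin(np.radians(a))
    for dx in np.arange(-4,4.1,1):
        for dy in np.arange(-4,4.1,1):
            u=(xs-dx)*c+(ys-dy)*s; v=-(xs-dx)*s+(ys-dy)*c; rr=np.hypot(u,v)
            on=(abs(u)>18.5)&(abs(u)<28.5)&(abs(v)<6.5); off=(rr>26)&(rr<32)&(abs(v)>8)
            best.append((im[on].mean()-im[off].mean(),a,dx,dy))
best.sort(reverse=True);print(best[:6])
E
```

```text
time: 39.7
ee_pos: [658.9, 74.7, 286.5]
tcp_rot: [0.786, -3.03, -0.012]
ft_force: [-0.1, -0.2, -5.4]
finger_gap: 34.0
t 39.7 [658.9  74.7 286.5] jawyaw 119.1 tilt 0.8 F [-0.1 -0.2 -5.4] gap 34.0 q [-0.4  0.4  0.3  1.5 -0.1  1.2  2. ]
0.87 [317.1, 169.5] [627.7  55.6  80. ]
slot yaw 32.8 (contrast 11.1) centre 628 54 others [np.float32(33.4), np.float32(32.2), np.float32(33.3), np.float32(32.3), np.float32(33.3)]
slot yaw 32.8 (contrast 10.5) centre 628 55 others [np.float32(32.6), np.float32(32.9), np.float32(33.3), np.float32(32.7), np.float32(32.7)]
slot yaw 32.6 (contrast 7.9) centre 628 55 others [np.float32(32.9), np.float32(32.6), np.float32(32.4), np.float32(33.1), np.float32(32.8)]
[(np.float64(90.04416680999269), 33, np.float64(1.0), np.float64(1.0)), (np.float64(89.7396439781571), 33, np.float64(0.0), np.float64(1.0)), (np.float64(89.13347433030914), 33, np.float64(0.0), np.float64(2.0)), (np.float64(89.00046760115235), 33, np.float64(1.0), np.float64(2.0)), (np.float64(87.91802360579611), 30, np.float64(1.0), np.float64(1.0)), (np.float64(87.61351098593971), 30, np.float64(0.0), np.float64(2.0))]
```

```bash
python3 - <<'E'
from h import *
go(628.7,54,275,109.8)
E
python3 -m inch '[[[38,-4,13,0,0,9.3,-1],[38,-4,13,0,0,9.3,-1],[38,-4,13,0,0,9.3,-1],[38,-4,13,0,0,9.3,-1],[38,-4,13,0,0,9.3,-1]]]' 60;python3 - <<'E'
from h import *
st();go(628.7,54,136,109.8)
E
```

```text
shift [36.4 -2.4 13.5] turn [ 0.5 -0.4  9.2] q7 2.03
time: 40.22
ee_pos: [628.8, 51.8, 276.2]
tcp_rot: [0.536, -3.088, -0.012]
ft_force: [-0.3, -0.3, -5.2]
finger_gap: 34.1
t 40.2 [628.8  51.8 276.2] jawyaw 109.7 tilt 0.6 F [-0.3 -0.3 -5.2] gap 34.1 q [-0.4  0.4  0.3  1.6 -0.1  1.2  1.9]
shift [ -1.5   0.9 140.2] turn [ 0.5 -0.3 -0.1] q7 1.90
```

```bash
python3 -m inch '[[[-1.5,1,40,0.5,0,0,-1],[-1.5,1,75,0.5,0,0,-1],[-1.5,1,100,0.5,0,0,-1],[-1.5,1,120,0.5,0,0,-1],[-1.5,1,132,0.5,0,0,-1],[-1.5,1,139,0.5,0,0,-1],[-1.5,1,140,0.5,0,0,-1]]]' 60;python3 - <<'E'
from h import *
st()
E
python3 -m inch '[[[0,0,6,0,0,0,-1],[0,0,12,0,0,0,-1],[0,0,18,0,0,0,-1],[0,0,23,0,0,0,-1],[0,0,27,0,0,0,-1],[0,0,29,0,0,0,-1],[0,0,29,0,0,0,-1],[0,0,29,0,0,0,-1]]]' 60;python3 - <<'E'
from h import *
st()
E
```

```text
time: 40.8
ee_pos: [628.8, 54.2, 135.5]
tcp_rot: [0.536, -3.089, 0.002]
ft_force: [-0.2, 0.6, -4.9]
finger_gap: 34.0
t 40.8 [628.8  54.2 135.5] jawyaw 109.7 tilt 0.4 F [-0.2  0.6 -4.9] gap 34.0 q [-0.4  0.5  0.3  1.7 -0.2  0.9  1.9]
time: 41.47
ee_pos: [629.7, 54.5, 111.2]
tcp_rot: [0.537, -3.092, -0.001]
ft_force: [-7.8, -0.2, 20.1]
finger_gap: 33.5
t 41.5 [629.7  54.5 111.2] jawyaw 109.7 tilt 0.2 F [-7.8 -0.2 20.1] gap 33.5 q [-0.4  0.6  0.3  1.7 -0.2  0.9  1.9]
```

```bash
python3 -m inch '[[[0,0,-1,0,0,0,0],[0,0,-1,0,0,0,0.15],[0,0,-1,0,0,0,0.15],[0,0,-1,0,0,0,0.15],[0,0,-1,0,0,0,0.15]]]' 50; python3 -m inch '[[[0,0,-40,0,0,0,0.15],[0,0,-80,0,0,0,0.15],[0,0,-120,0,0,0,-0.5],[0,0,-130,0,0,0,-1],[0,0,-130,0,0,0,-1]]]';python3 - <<'E'
from h import *
st();go(585,132.3,190,110)
E
```

```text
time: 41.88
ee_pos: [629.7, 54.4, 111.9]
tcp_rot: [0.537, -3.091, -0.001]
ft_force: [0.2, -0.4, -0.3]
finger_gap: 52.8
time: 42.3
ee_pos: [632.4, 54.6, 245.6]
tcp_rot: [-0.537, 3.092, 0.001]
ft_force: [-0.1, -0.2, -0.8]
finger_gap: 35.1
t 42.3 [632.4  54.6 245.6] jawyaw 109.7 tilt 0.2 F [-0.1 -0.2 -0.8] gap 35.1 q [-0.4  0.4  0.3  1.6 -0.2  1.1  1.9]
shift [18.6 89.2 55.6] turn [-0.   0.2 -0.3] q7 1.90
```

```bash
python3 -m inch '[[[19,40,0,0,0,0,-1],[19,80,10,0,0,0,-1],[19,89,25,0,0,0,-1],[19,89,40,0,0,0,-1],[19,89,52,0,0,0,-1],[19,89,55,0,0,0,-1],[19,89,55,0,0,0,-1],[19,89,55,0,0,0,-1]]]' 20;python3 - <<'E'
from h import *
st()
E
python3 -m inch '[[[0,0,4,0,0,0,-1],[0,0,8,0,0,0,-1],[0,0,12,0,0,0,-1],[0,0,16,0,0,0,-1],[0,0,16,0,0,0,-1],[0,0,16,0,0,0,-1]]]'
python3 - <<'E'
from h import *
st();go(585,132.3,230,119)
E
```

```text
time: 42.97
ee_pos: [584.9, 131.0, 190.1]
tcp_rot: [-0.535, 3.093, -0.0]
ft_force: [1.2, -0.6, 0.7]
finger_gap: 0.5
t 43.0 [584.9 131.  190.1] jawyaw 109.6 tilt 0.1 F [ 1.2 -0.6  0.7] gap 0.5 q [-0.5  0.4  0.3  1.8 -0.1  1.   1.8]
time: 43.47
ee_pos: [584.8, 131.0, 173.9]
tcp_rot: [-0.535, 3.094, -0.0]
ft_force: [0.5, 0.8, 0.8]
finger_gap: 0.6
t 43.5 [584.8 131.  173.9] jawyaw 109.6 tilt 0.1 F [0.5 0.8 0.8] gap 0.6 q [-0.5  0.4  0.3  1.8 -0.1  0.9  1.8]
shift [ -0.7   1.2 -56.1] turn [-0.   0.1 -9.4] q7 1.77
```

```bash
python3 - <<'E'
from h import *
S=ctrl.camera('scene');T=ctrl.camera('top')
for n,c in (('scene',S),('top',T)):
  for d in ctrl.pinpoint(n,'tool1'): print(n,'%.2f'%d['score'],d['point'],unproj(c,d['point'],80))
  print(n,'pred',proj(c,[[585,132,80],[585,132,178],[541.5,211,164],[628.5,54,178]]))
E
python3 -m inch '[[[0,0,2,0,0,0,-1],[0,0,4,0,0,0,-1],[0,0,6,0,0,0,-1],[0,0,8,0,0,0,-1],[0,0,8,0,0,0,-1],[0,0,8,0,0,0,-1]]]'
python3 - <<'E'
from h import *
st()
E
```

```text
scene 0.94 [347.5, 220.9] [633.7  58.4  80. ]
scene 0.72 [362.5, 156.7] [539.1 217.5  80. ]
scene 0.62 [356.2, 188.4] [589.2 138.3  80. ]
scene pred [[353.1 189. ]
 [354.3 164.1]
 [362.9 136.7]
 [345.2 197.1]]
top 0.78 [279.6, 233.7] [626.7  57.6  80. ]
top 0.52 [239.7, 254.6] [586.5 130.8  80. ]
top pred [[239.1 255.4]
 [230.2 253.6]
 [184.8 278.4]
 [276.9 228.7]]
time: 44.17
ee_pos: [586.9, 131.5, 170.5]
tcp_rot: [-0.533, 3.088, 0.002]
ft_force: [-5.5, -0.7, 22.0]
finger_gap: 0.6
t 44.2 [586.9 131.5 170.5] jawyaw 109.6 tilt 0.4 F [-5.5 -0.7 22. ] gap 0.6 q [-0.5  0.4  0.3  1.8 -0.2  0.9  1.8]
```

```bash
python3 -m inch '[[[0,0,-30,0,0,0,-1],[0,0,-70,0,0,0,0],[0,0,-70,0,0,-9,0],[0,0,-70,0,0,-9,0]]]'; python3 - <<'E'
from h import *
st();go(524.5,307,230,119)
E
```

```text
time: 44.5
ee_pos: [588.0, 131.6, 243.5]
tcp_rot: [-0.781, 3.03, 0.002]
ft_force: [0.8, 0.6, -0.4]
finger_gap: 18.2
t 44.5 [588.  131.6 243.5] jawyaw 118.9 tilt 0.8 F [ 0.8  0.6 -0.4] gap 18.2 q [-0.5  0.4  0.3  1.7 -0.1  1.1  1.9]
shift [-29.  184.2  13.5] turn [-0.1  0.7 -0.1] q7 1.90
```

```bash
python3 -m inch '[[[-29,184,5,0,0.7,0,0.1],[-29,184,13,0,0.7,0,0.1],[-29,184,13,0,0.7,0,0.1],[-29,184,13,0,0.7,0,0.1],[-29,184,13,0,0.7,0,0.1],[-29,184,13,0,0.7,0,0.1],[-29,184,13,0,0.7,0,0.1]]]'; python3 - <<'E'
from h import *
st()
W=ctrl.camera('wrist')
for d in ctrl.pinpoint('wrist','knob_grip'): print(d['score'],d['point'],unproj(W,d['point'],128))
for d in ctrl.trace('wrist','keeper_knob')[:2]: print(d['score'],d['rect'])
print(proj(W,[[524.5,307,149],[524.5,307,128]]))
go(524.5,307,110,119)
E
```

```text
time: 45.08
ee_pos: [523.9, 307.9, 230.0]
tcp_rot: [-0.788, 3.04, -0.003]
ft_force: [-0.1, -0.7, 0.4]
finger_gap: 50.6
t 45.1 [523.9 307.9 230. ] jawyaw 119.1 tilt 0.1 F [-0.1 -0.7  0.4] gap 50.6 q [-0.7  0.4  0.2  1.7 -0.1  1.1  1.6]
0.74 [321.7, 237.6] [524.9 308.6 128. ]
0.71 [301.8, 209.3, 344.9, 260.8]
0.27 [66.2, 286.0, 182.3, 316.6]
[[319.7 244. ]
 [319.9 235.9]]
shift [  0.    2.8 120.5] turn [-0.2  0.  -0.3] q7 1.57
```

```bash
python3 -m inch '[[[0,3.5,30,0,0,0,0.1],[0,3.5,60,0,0,0,0.1],[0,3.5,85,0,0,0,0.1],[0,3.5,105,0,0,0,0.1],[0,3.5,115,0,0,0,0.1],[0,3.5,120,0,0,0,0.1],[0,3.5,120,0,0,0,0.1],[0,3.5,120,0,0,0,-0.2]]]' 40; python3 -m inch '[[[0,0,0,0,0,0,-1],[0,0,0,0,0,0,-1],[0,0,0,0,0,0,-1],[0,0,0,0,0,0,-1],[0,0,0,0,0,0,-1],[0,0,0,0,0,0,-1],[0,0,0,0,0,0,-1]]]' 40;python3 - <<'E'
from h import *
st(); d=ctrl.sense()['ee_pos'][:2]-[546.2,293.7]; print(R.from_euler('z',-29,degrees=True).apply([*d,0]))
E
```

```text
time: 45.9
ee_pos: [525.2, 307.4, 111.5]
tcp_rot: [-0.777, 3.041, -0.004]
ft_force: [0.1, -0.6, 1.1]
finger_gap: 45.9
time: 46.48
ee_pos: [525.2, 308.8, 112.4]
tcp_rot: [-0.779, 3.039, -0.001]
ft_force: [-1.5, 2.7, 6.4]
finger_gap: 19.5
t 46.5 [525.2 308.8 112.4] jawyaw 118.8 tilt 0.3 F [-1.5  2.7  6.4] gap 19.5 q [-0.7  0.5  0.2  1.8 -0.1  0.8  1.6]
[-11.1  23.4   0. ]
```

```bash
python3 -m inch '[[[0,3,0,0,0,0,-1],[0,7,0,0,0,0,-1],[0,7,0,0,0,0,-1],[0,7,0,0,0,0,-1],[0,7,0,0,0,0,-1]]]' 40;python3 - <<'E'
from h import *
st(); d=ctrl.sense()['ee_pos'][:2]-[546.2,293.7]; print(R.from_euler('z',-29,degrees=True).apply([*d,0]))
E
```

```text
time: 46.9
ee_pos: [524.1, 310.7, 112.4]
tcp_rot: [-0.775, 3.039, -0.009]
ft_force: [4.2, -7.3, 2.8]
finger_gap: 20.0
t 46.9 [524.1 310.7 112.4] jawyaw 118.6 tilt 0.5 F [ 4.2 -7.3  2.8] gap 20.0 q [-0.7  0.5  0.2  1.8 -0.1  0.8  1.6]
[-11.1  25.5   0. ]
```

```bash
python3 -m inch '[[[0,5,0,0,0,0,-1],[0,5,0,0,0,0,-1],[0,5,0,0,0,0,-1],[-4,5,0,0,0,0,-1],[-8,5,0,0,0,0,-1],[-12,5,0,0,0,0,-1],[-14,5,0,0,0,0,-1],[-14,5,0,0,0,0,-1]]]' 40;python3 - <<'E'
from h import *
st(); d=ctrl.sense()['ee_pos'][:2]-[546.2,293.7]; print(R.from_euler('z',-29,degrees=True).apply([*d,0]))
E
```

```text
time: 47.57
ee_pos: [534.7, 316.6, 112.4]
tcp_rot: [-0.77, 3.044, -0.018]
ft_force: [-1.7, -10.2, 8.0]
finger_gap: 19.9
t 47.6 [534.7 316.6 112.4] jawyaw 118.4 tilt 0.7 F [ -1.7 -10.2   8. ] gap 19.9 q [-0.7  0.5  0.2  1.8 -0.1  0.9  1.6]
[ 1.1 25.6  0. ]
```

```bash
python3 -m inch '[[[-1,-5,0,0,0,0,-1],[-1,-10,0,0,0,0,-1],[-0.5,-15,0,0,0,0,-1],[0,-20,0,0,0,0,-1],[0,-24,0,0,0,0,-1],[0,-27,0,0,0,0,-1],[0,-27,0,0,0,0,-1],[0,-27,0,0,0,0,-1]]]' 40;python3 - <<'E'
from h import *
st(); d=ctrl.sense()['ee_pos'][:2]-[546.2,293.7]; print(R.from_euler('z',-29,degrees=True).apply([*d,0]))
E
```

```text
time: 48.23
ee_pos: [546.7, 294.7, 112.5]
tcp_rot: [-0.773, 3.043, -0.015]
ft_force: [-0.4, 3.2, -1.3]
finger_gap: 19.9
t 48.2 [546.7 294.7 112.5] jawyaw 118.5 tilt 0.6 F [-0.4  3.2 -1.3] gap 19.9 q [-0.7  0.5  0.2  1.8 -0.1  0.9  1.6]
[0.9 0.6 0. ]
```

```bash
python3 -m inch '[[[0,0,0,0,0,0,0],[0,0,0,0,0,0,0],[0,0,0,0,0,0,0],[0,0,0,0,0,0,0],[0,0,0,0,0,0,0],[0,0,0,0,0,0,0]]]' 40; python3 -m inch '[[[0,0,-40,0,0,0,0],[0,0,-80,0,0,0,0],[0,0,-120,0,0,0,0],[0,0,-160,0,0,0,0.5],[60,0,-190,0,0,0,0.5],[100,0,-190,0,0,0,0.5],[100,-60,-190,0,0,0,0.5],[100,-60,-190,0,0,0,0.5]]]';python3 - <<'E'
from h import *
st()
for n in ('wrist','top','scene'):
  W=ctrl.camera(n);cv2.imwrite(f'pics/end_{n}.png',W['frame'])
  for t,z in (('knob_grip',128),('tool1',80),('plug1',15),('tray',0),('oil_bottle',0),('mug',0)):
    for d in ctrl.pinpoint(n,t)[:4]:
      P=unproj(W,d['point'],z); print(n,t,'%.2f'%d['score'],P[:2], R.from_euler('z',-29,degrees=True).apply(P-[585,131.5,0])[:2] if z>20 else '')
E
```

```text
time: 48.73
ee_pos: [546.8, 294.2, 112.4]
tcp_rot: [-0.772, 3.044, -0.016]
ft_force: [0.1, -0.4, 0.7]
finger_gap: 46.1
time: 49.4
ee_pos: [485.9, 192.8, 304.7]
tcp_rot: [-0.772, 3.042, -0.016]
ft_force: [0.2, -0.3, -0.2]
finger_gap: 68.8
t 49.4 [485.9 192.8 304.7] jawyaw 118.5 tilt 0.6 F [ 0.2 -0.3 -0.2] gap 68.8 q [-0.7  0.2  0.3  1.8 -0.   1.2  1.7]
wrist knob_grip 0.80 [545.9 293.1] [ 44.2 160.3]
wrist knob_grip 0.57 [527.3 204.6] [-15.1  91.9]
wrist tool1 0.81 [542.2 214.1] [ 2.6 93. ]
wrist tool1 0.81 [627.2  56.2] [  0.4 -86.3]
wrist tool1 0.67 [584.8 132.6] [0.4 1. ]
wrist plug1 0.84 [571.7 -94.4] 
wrist oil_bottle 0.92 [760.5  -9.3] 
wrist oil_bottle 0.31 [583.5 132.6] 
wrist mug 0.91 [729.6 189.1] 
top knob_grip 0.48 [543.6 295.7] [ 43.4 163.7]
top tool1 0.82 [625.   57.4] [ -0.9 -84.2]
top tool1 0.80 [589.2 123.3] [-0.3 -9.2]
top tool1 0.59 [541.9 216.9] [ 3.7 95.6]
top plug1 0.94 [ 590.7 -398.9] 
top plug1 0.84 [ 619.1 -357.8] 
top plug1 0.78 [829.6  84.5] 
top plug1 0.61 [564.8 -76.7] 
top tray 0.69 [ 603.6 -369.2] 
top tray 0.65 [538.5 234.8] 
top oil_bottle 0.56 [766.   -0.3] 
top mug 0.87 [731.3 200.1] 
scene knob_grip 0.52 [561.7 192.7] [ 9.3 64.8]
scene knob_grip 0.44 [551.8 294.4] [ 49.9 158.6]
scene tool1 0.85 [589.2 134.1] [4.9 0.2]
scene tool1 0.82 [622.   58.9] [ -2.9 -81.5]
scene tool1 0.43 [ 644.1 -209.2] [-113.5 -326.6]
scene plug1 0.81 [561.6 -69. ] 
scene plug1 0.73 [ 617.6 -355.7] 
scene plug1 0.55 [ 586.  -391.3] 
scene tray 0.68 [496.5 258.9] 
scene tray 0.67 [ 613.6 -355.5] 
scene oil_bottle 0.67 [776.6   3.1] 
scene mug 0.69 [726.2 196.2] 
scene mug 0.64 [495.7 381. ]
```

```bash
python3 - <<'E'
from station import ctrl
print(ctrl.hand_in())
E
```

```text
the job is handed in; nothing more can be done
None
```

The job is handed in, at about 50 s of the 210 s on the robot's clock. I pulled the keeper back and locked it, then put both grey plugs in the green tray. All three tools were there: the drill chuck is in the middle spindle, the collet chuck in the +y one and the centre in the -y one. Last I unlatched the keeper and let it go home.

**Seating:** Each tool stopped at the height expected for fully home, with 11 to 25 N pressing up. The knob was back at x = 44 and y = 160 mm in the head's frame, against 46 and 160 at home. A tool standing on its dogs would have blocked the tongues, so the keeper closing fits all three being seated.

**Tray and bystanders:** The last detections put both plugs in the tray, and the bottle and mug where they started.

**Checks that disagreed or were missing:**
- Pressing on the top of the drill chuck with shut fingers met contact only at about 171 mm, not the expected 178. I took this to be the recess between its jaws, because a tool riding high would have been touched sooner.
- The end pinpoints for the two outer tools were up to about 8 mm off the spindle axes (about 9 for the middle one in the top camera), which I put down to detector error. The scene camera did not report the collet chuck at its spindle.
- I had used all 16 picture views, so I did not look at the final scene by eye.

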